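Date-stamp a small parcel in the sloping stamping cradle

ROBOT

A 6-joint arm with a two-finger parallel gripper is mounted at the origin on the work surface. World frame = base frame: x ahead of the robot, y to its left, z up, the work surface at z = 0. Lengths are in m, angles in rad, forces in N, time in s.
With the tool pointing down it reaches from about 0.25 to 0.775 m from the base axis. Payload 4 kg.
Tool frame: the origin (TCP) lies at the very end of the fingers, on their centre line; the grasp point (between the pads) lies 19 mm behind it; x points along the fingers, y is the direction in which the jaws open and shut, and the axes are right-handed (so a half turn about x gives the same grasp; the last joint's range is limited). The gripper opens to 94 mm and grips with 3 to 60 N. Pads are 16 mm wide; open, the fingers measure 119 mm over their backs; the gripper's body (75 mm by 177 mm) begins 78 mm behind the grasp point.
Start: joints at [-1.387, 0.087, 1.371, -0, 1.684, -0.103], TCP at [0.156, -0.528, 0.206] pointing down, gripper open.
Joint ranges: [-3.1, 3.1], [-0.76, 2.03], [0.27, 2.55], [-1.08, 4.22], [0.17, 2.65], [-2.57, 2.57]. Speed limits (rad/s): [2.79, 2.79, 3.14, 3.14, 3.14, 3.14].

INTERFACE

Orientations are given as [roll, pitch, yaw] about the fixed x, y, z axes, in that order (R = Rz(yaw) Ry(pitch) Rx(roll)).
In Python, from bench import robot gives the robot as it stands.
- The arm moves only by the tool carry_out, never from a script. Its argument "targets" is a list of rows, each a list of 5 numbers: the closure, from 0 (fully open) to 1 (shut), then the shift along the tool's x, y, z in cm, then the turn about the tool's x in degrees. In form: [[fingers, tx, ty, tz, turn], ...]. A call has 1 to 20 rows; each row shifts and turns the commanded pose from where the row before left it, along the tool's axes as they then stand; what a row does not reach is not made up. A row lasts 1/10 s, in which the tool goes at most 50 mm and 8.59 degrees, less where a joint would pass 70% of its speed; a pose out of reach is approached as far as the arm can. A call is refused whole if a number of a shift passes 5 or a number of a turn 8.59, either way. A call with a gripper value outside its range is refused whole. The fingers move at their own pace and stop on an object; the grip force is fixed at half the most. Time passes only in rows, so rows that do not move let the fingers close. It gives the time, the measured TCP pose, the force and the opening at its end, in the units of the state.
- robot.get_obs(): the state, without advancing time (a new reading comes with each control period).
- robot.snapshot(name): name is "scene" or "side" or "wrist"; returns a dict with "image" (400x640x3 uint8, red, green, blue), "camera_matrix" (3x3 intrinsics, pixels), "pose" (4x4, takes a point from camera to world coordinates). Camera axes: x right, y up, looking along -z (the intrinsics and any distortion apply to the point x, -y, -z); pixel columns grow to the right and rows downward; lengths in m; the calibration is good to about 2 mm. A picture is of the moment at which its call begins. There is no depth.
- robot.close_job(): hands the job in, once; it reports no verdict.
The state is a dict: "time": time; "joint_positions": joint angles; "qvel": joint speeds; "joint_torque": joint torques, N m; "tool_pos": TCP position; "ee_rot": TCP orientation; "wrist_force": force on the tool from outside, world axes, zero at the start; "wrist_torque": the same for the moment, N m; "width": finger opening in m.
Only numpy, scipy, OpenCV 4.12 (cv2) and the standard library are available. Lean on these libraries where they do the work, as an engineer would, in place of code of your own. Each camera call takes 0.05 s, during which the arm holds its last target. There are 200 camera calls.

TASK

Someone left the steel tape measure in the sloping stamping cradle: put it in the plywood tray, then set the small parcel in the cradle, label up, lying flat between the two side rails with one of its short ends down against the lower lip. Swing the keeper bar that carries the date stamp fully shut over the parcel until it clicks into its catch, then press the stamp's red plunger all the way down to its stop for a moment and let it spring back up. Leave the bar shut and the parcel in place, and do not disturb the mug, the tankard or the wheel chock.

Things in the scene. Friction and masses are not known exactly. Their poses are not given: they have to be found in the camera images.
- bed: Green sloping bed of the stamping cradle, 120 mm up the slope x 260 mm wide, fixed, rising 30 degrees away from the robot. Origin: on its upper surface midway between the rails, 50 mm above the table. x up the slope, y left, z square to the bed (leaning 30 degrees to the robot). Side rails 8 mm high, inner faces at y = +-37 mm. A parcel fully home has its origin at about (-1, 0, 0) mm.
- cradle_lip (a point): Middle of the top edge, inner side, of the cradle's lower lip: an aluminium strip 80 mm wide, 25 mm high, 6 mm thick, its inner face 45 mm down the slope from the bed's origin. Axes as bed.
- cradle_catch (a point): Top centre of the grey catch block at the right of the bed (34 mm up the slope x 18 mm, 72 mm high), bed coordinates (4, -127, 72) mm; its spring ball holds the keeper bar's nose when shut. Axes as bed.
- keeper (a joint): Angle of the keeper bar about its hinge post (axis: the bed's z). 0 = shut, bar straight across the bed along the bed's -y, nose held by the spring ball; grows as it swings open up the slope, at most 1.6 rad. It stays where left (about 1.5 N to move it at the handle); the last 0.1 rad takes 3 to 5 N more to snap past the ball.
- keeper_hinge (a point): Point on the keeper bar's hinge axis, bed coordinates (0, 90, 61) mm; the post is 22 mm thick. The frame turns with the bar: bar along -y for 201 mm, z square to the bed. The steel bar is 14 mm wide, 56 to 66 mm above the bed. 90 mm from the hinge it carries the black date stamp (36 mm across the bar x 32 mm along it, 56 to 96 mm above the bed).
- stamp_hoop (a point): Middle of the top bar of the yellow wire guard hoop on the stamp (6 mm wire, uprights 28 mm apart): 22 mm up the slope from the plunger's axis when shut, 170 mm above the bed, so 50 mm higher than the raised plunger head. It overhangs a straight-down approach; come along the plunger's own leaning axis. Frame turns with the bar.
- keeper_handle (a point): Point to grip on the orange upright handle pin of the keeper bar: on the pin's axis, 170 mm from the hinge and 128 mm above the bed. The pin is 14 mm in diameter, stands from 66 to 144 mm above the bed along the bed's z, and is 64 mm from the stamp's near side.
- plunger (a joint): Travel of the red stamp plunger: 0 = up, 0.012 m = down at its stop. A spring pushes it up: 4 N at the top, 10 N at the stop.
- plunger_top (a point): Centre of the upper face of the stamp's red plunger head, a disc 28 mm in diameter and 8 mm thick; 120 mm above the bed when up. It moves down along the bed's -z when pressed. Frame turns with the keeper bar.
- parcel: Small brown carton, 88 mm (x) x 58 mm (y) x 50 mm high, about 0.25 kg, with a strip of tape along it and a white label on top. Starts on the table. Origin: centre of its underside; z up through the label.
- tape: Steel tape measure with yellow round side panels, standing on its flat base: 66 mm long (x), 34 mm thick (y), 62 mm high, about 0.28 kg. Origin: centre of its base. Starts standing on the cradle's bed, square to it, base against the slope and end close to the lower lip.
- tray: Fixed open plywood tray on the table, 170 mm (x) x 150 mm (y) outside, 35 mm high, walls and floor 6 mm. Origin: centre of its underside.
- mug: Clay mug, 80 mm wide, 95 mm high, handle on its +y side. Origin: centre of its underside. Bystander.
- tankard: Pewter tankard, 92 mm wide at the foot, 125 mm high, handle on its +y side. Origin: centre of its underside. Bystander.
- chock: Black rubber wheel chock, a stepped wedge 130 mm (x) x 80 mm (y) x 58 mm high. Origin: centre of its underside. Bystander.
Mind the look-alikes: they are no part of the job. Leave any green look-alike of the parcel alone.

How it is judged:
On the way, in this order (a step that is already met when the one before it is completed fails the run):
1. the tape measure is in the plywood tray, let go (x of tape in the frame of tray between -0.075 and 0.075 m and y of tape in the frame of tray between -0.065 and 0.065 m and z of tape in the frame of tray between 0 and 0.045 m and contact force between tape and the fingers below 0.5 N), for 0.2 s.
2. the parcel lies home in the cradle (within 9 mm), let go (x of parcel in the frame of bed between -0.009 and 0.009 m and y of parcel in the frame of bed between -0.009 and 0.009 m and z of parcel in the frame of bed between -0.004 and 0.004 m and angle between the x axis of parcel and the x axis of bed, either way round below 0.12 rad and angle between the z axis of parcel and the z axis of bed, either way round below 0.06 rad and contact force between parcel and the fingers below 0.5 N), for 0.2 s.
3. the keeper bar is shut in its catch (under 0.035 rad) over the parcel (value of joint keeper below 0.035 rad and x of parcel in the frame of bed between -0.009 and 0.009 m and y of parcel in the frame of bed between -0.009 and 0.009 m and z of parcel in the frame of bed between -0.004 and 0.004 m and angle between the x axis of parcel and the x axis of bed, either way round below 0.12 rad and angle between the z axis of parcel and the z axis of bed, either way round below 0.06 rad), for 0.3 s.
4. the plunger is pressed to its stop (over 10.5 of 12 mm) with the bar shut (all of step 3 and value of joint plunger above 0.0105 m), for 0.2 s.
At the end, for the whole second after the job is handed in: The tape measure rests inside the tray; the parcel lies flat on the cradle's bed, label up, within 9 mm of home each way and 0.12 rad of square; the keeper bar is shut in its catch (under 0.035 rad); the plunger is back up (within 2 mm); everything is at rest and let go (all of step 3 and x of tape in the frame of tray between -0.075 and 0.075 m and y of tape in the frame of tray between -0.065 and 0.065 m and z of tape in the frame of tray between 0 and 0.045 m and value of joint plunger below 0.002 m and linear speed of each of tape, parcel below 0.02 m/s); the robot touches nothing.
It fails at once if the mug is shifted more than 30 mm or tipped (distance of mug from where it was at the start of the episode above 0.03 m or angle between mug's own z axis and vertical above 0.3 rad).
It fails at once if the tankard is shifted more than 30 mm or tipped (distance of tankard from where it was at the start of the episode above 0.03 m or angle between tankard's own z axis and vertical above 0.3 rad).
It fails at once if the chock is shifted more than 30 mm or tipped (distance of chock from where it was at the start of the episode above 0.03 m or angle between chock's own z axis and vertical above 0.3 rad).
It also fails if it takes over 72 s, if anything falls off the work surface, if the arm or the gripper's body presses on something with over 40 N, if the wrist force passes 120 N, or if a joint passes its speed limit or range.

## Working session

There is one attempt and no reset: what is moved stays moved. The work goes in short steps, Python scripts to look and compute and a tool call to move; the robot and the scene stay as the last step left them, time stands still between calls to the robot, and variables do not carry over. Pictures are saved under pics/ and viewed, about 8 in all and at most 12, crops included, and the job is handed in when it is done.

Besides the shell and the picture viewer there is one more tool, called after ">>>" in YAML: its name, and indented under it one key for each argument. carry_out: Moves the arm, as the interface text tells. Its arguments: {"type":"object","properties":{"targets":{"type":"array","items":{"type":"array","items":{"type":"number"}}}},"required":["targets"]}

```bash
ls; mkdir -p pics
cat > h.py <<'E'
import numpy as np, cv2, pickle
from scipy.spatial.transform import Rotation as R
from bench import robot
def snap(n,f):
    s=robot.snapshot(n); cv2.imwrite(f'pics/{f}.png',s['image'][:,:,::-1]); pickle.dump(s,open(f'pics/{f}.pkl','wb')); return s
def load(f): return pickle.load(open(f'pics/{f}.pkl','rb'))
def ray(s,uv):
    K=np.array(s['camera_matrix']);P=np.array(s['pose']); d=np.linalg.inv(K)@[uv[0],uv[1],1]
    d=P[:3,:3]@(d*[1,-1,-1]); return P[:3,3],d/np.linalg.norm(d)
def onz(s,uv,z):
    o,d=ray(s,uv); return o+d*(z-o[2])/d[2]
def tri(*l):
    A=np.zeros((3,3));b=np.zeros(3); rs=[ray(s,uv) for s,uv in l]
    for o,d in rs:
        M=np.eye(3)-np.outer(d,d);A+=M;b+=M@o
    p=np.linalg.solve(A,b); return p,[np.linalg.norm(np.cross(p-o,d)) for o,d in rs]
def proj(s,p):
    K=np.array(s['camera_matrix']);P=np.array(s['pose']); c=P[:3,:3].T@(np.array(p)-P[:3,3])*[1,-1,-1]; q=K@c; return q[:2]/q[2]
E
python3 - <<'E'
from h import *
o=robot.get_obs(); print({k:np.round(v,3) for k,v in o.items()})
a=snap('scene','s0');b=snap('side','d0');c=snap('wrist','w0')
print([k for k in a])
for s in(a,b,c): print(np.round(s['camera_matrix'],1).tolist(),np.round(s['pose'],3).tolist())
E
```

```text
pics
{'time': np.float64(0.0), 'joint_positions': array([-1.387,  0.088,  1.372, -0.   ,  1.684, -0.103]), 'qvel': array([ 0.001,  0.   , -0.001,  0.001,  0.001,  0.   ]), 'joint_torque': array([-2.0000e-03, -3.4018e+01, -3.0243e+01,  7.2000e-02,  3.3000e-02,
       -0.0000e+00]), 'tool_pos': array([ 0.155, -0.527,  0.204]), 'ee_rot': array([-1.668,  1.569,  1.761]), 'wrist_force': array([-0.629, -0.801,  0.016]), 'wrist_torque': array([-0.006,  0.033,  0.018]), 'width': np.float64(0.094)}
['image', 'camera_matrix', 'pose']
[[490.1, 0.0, 323.6], [0.0, 490.1, 198.1], [0.0, 0.0, 1.0]] [[-0.118, -0.579, 0.807, 1.585], [0.993, -0.079, 0.089, 0.08], [0.013, 0.812, 0.584, 0.888], [0.0, 0.0, 0.0, 1.0]]
[[499.8, 0.0, 320.9], [0.0, 499.8, 192.6], [0.0, 0.0, 1.0]] [[-0.904, 0.196, -0.38, -0.032], [-0.427, -0.454, 0.782, 1.168], [-0.019, 0.869, 0.494, 0.913], [0.0, 0.0, 0.0, 1.0]]
[[277.7, 0.0, 321.3], [0.0, 277.7, 196.1], [0.0, 0.0, 1.0]] [[0.284, 0.934, 0.218, 0.218], [-0.959, 0.276, 0.064, -0.509], [-0.001, -0.227, 0.974, 0.384], [0.0, 0.0, 0.0, 1.0]]
```

View pics/s0.png

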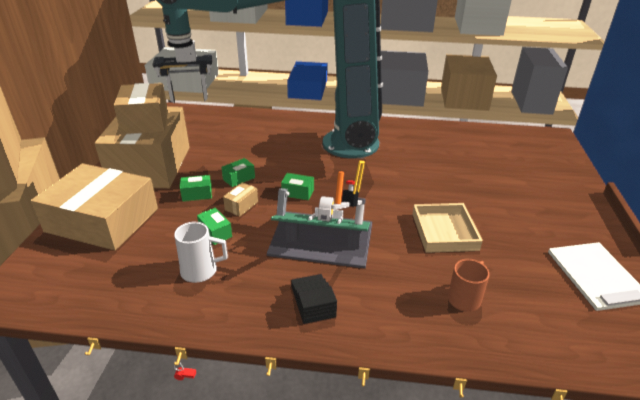

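View pics/d0.png

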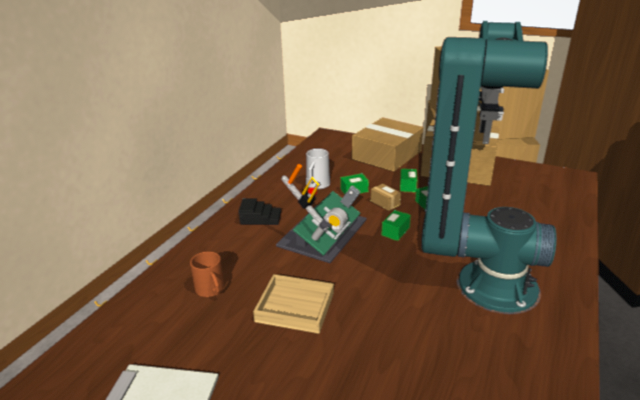

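Scene view: cradle at about (320,235), tape grey/yellow at (328,210), parcel at (240,200), tray at (447,227), with green look-alikes around the parcel. In the side view: tape (337,218), parcel (385,195), tray (295,302). The bar stands open up the slope.

Run:
```python
from h import *
a=load('s0');b=load('d0')
print('parcel',tri((a,(240,198)),(b,(385,194))))
print('tray4',[np.round(onz(a,p,.035),3) for p in((415,205),(466,204),(480,245),(422,249))])
print('tray4b',[np.round(onz(b,p,.035),3) for p in((273,277),(333,285),(322,332),(254,325))])
print('plate',[np.round(onz(a,p,.0),3) for p in((270,258),(369,263))],[np.round(onz(b,p,.0),3) for p in((278,243),(321,261),(366,214))])
for n,p in dict(mug=(468,300),tank=(197,275),chock=(315,310)).items(): print(n,np.round(onz(a,p,0),3))
for n,p in dict(mug=(207,290),tank=(318,185),chock=(260,220)).items(): print(n,np.round(onz(b,p,0),3))
A=cv2.resize(a['image'][140:270,210:390],None,fx=4.4,fy=4.4,interpolation=cv2.INTER_CUBIC)
B=cv2.resize(b['image'][155:270,230:420],None,fx=4.2,fy=4.2,interpolation=cv2.INTER_CUBIC)
cv2.imwrite('pics/sA.png',A[:,:,::-1]);cv2.imwrite('pics/sB.png',B[:,:,::-1]);print(A.shape,B.shape)
```

```text
parcel (array([ 0.43177447, -0.29977366,  0.03216356]), [np.float64(0.0031489148236396374), np.float64(0.0031489148236393968)])
tray4 [array([0.405, 0.22 , 0.035]), array([0.379, 0.37 , 0.035]), array([0.561, 0.386, 0.035]), array([0.598, 0.232, 0.035])]
tray4b [array([0.562, 0.256, 0.035]), array([0.398, 0.22 , 0.035]), array([0.352, 0.386, 0.035]), array([0.513, 0.433, 0.035])]
plate [array([ 0.647, -0.163,  0.   ]), array([0.632, 0.098, 0.   ])] [array([0.656, 0.068, 0.   ]), array([ 0.492,  0.097, -0.   ]), array([ 0.463, -0.203,  0.   ])]
mug [ 0.73   0.341 -0.   ]
tank [ 0.733 -0.333  0.   ]
chock [ 0.809 -0.022  0.   ]
mug [0.726 0.343 0.   ]
tank [ 0.704 -0.324  0.   ]
chock [ 0.778 -0.024  0.   ]
(572, 792, 3) (483, 798, 3)
```

View pics/sB.png

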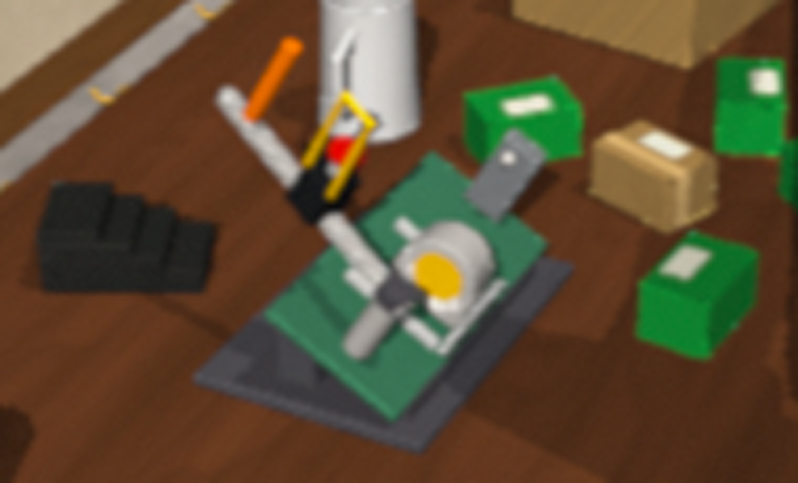

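Side crop: tape (yellow disc) around crop (438,278), upright on the bed with the post to its left. The orange pin, yellow hoop and red plunger are on the open bar. The brown parcel at crop (655,175) sits among green ones. I'll go above with the wrist camera.

```bash
cat >> h.py <<'E'
def toolR(): return R.from_euler('xyz',robot.get_obs()['ee_rot']).as_matrix()
def cmd(target,cur=None):
    "shift in tool axes (cm) from current tcp to target"
    o=robot.get_obs(); return np.round(toolR().T@(np.array(target)-(o['tool_pos'] if cur is None else cur))*100,2)
E
python3 - <<'E'
from h import *
print(np.round(toolR(),3)); print(cmd([.155,-.45,.36]),cmd([.40,-.2,.36]))
E
```

```text
[[-0.     0.283 -0.959]
 [ 0.002 -0.959 -0.283]
 [-1.    -0.002 -0.   ]]
[-15.53  -7.44  -2.14] [-15.5  -24.49 -32.71]
```

>>> carry_out:
  targets:
    - [0,-5,0,0,8.2]
    - [0,-5,0,0,8.2]
    - [0,-5,0,0,0]
    - [0,0,-3.6,-2.7,0]
    - [0,0,-3.6,-2.7,0]
    - [0,0,-3.6,-2.7,0]
    - [0,0,-3.6,-2.7,0]
    - [0,0,-3.6,-2.7,0]
    - [0,0,-3.6,-2.7,0]
    - [0,0,-3.6,-2.7,0]
    - [0,0,-3.6,-2.7,0]
    - [0,0,-3.6,-2.7,0]
    - [0,0,0,0,0]

```text
time: 1.45
tool_pos: [0.4005, -0.1993, 0.3552]
ee_rot: [-1.867, 1.569, 1.284]
wrist_force: [-0.4, -0.3, 0.7]
width: 0.0944
```

Run:
```python
from h import *
s=snap('wrist','w1'); print(robot.get_obs()['tool_pos'],np.round(s['pose'],3).tolist()); print(np.round(toolR(),3))
cv2.imwrite('pics/w1b.png',cv2.resize(s['image'],None,fx=1.25,fy=1.25,interpolation=cv2.INTER_CUBIC)[:,:,::-1])
```

```text
[ 0.39935822 -0.20136747  0.35514715] [[0.01, 0.974, 0.226, 0.466], [-1.0, 0.01, 0.002, -0.199], [-0.001, -0.226, 0.974, 0.535], [0.0, 0.0, 0.0, 1.0]]
[[-0.001  0.006 -1.   ]
 [ 0.    -1.    -0.006]
 [-1.    -0.     0.001]]
```

View pics/w1b.png

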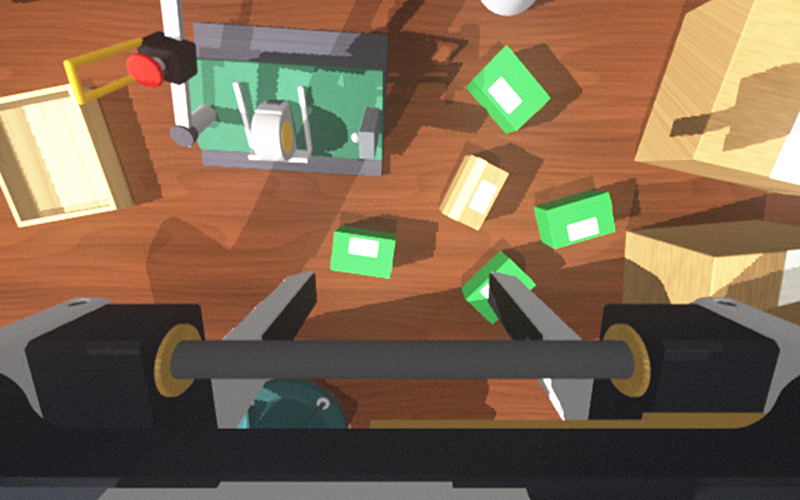

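Wrist view: bed at (205–385, 55–160), tape (275,135), post (185,133), catch (372,125), plunger (147,68), hoop (70–140, 40–100), parcel (475,192), tray at left (60,155). I'll take a second view above the cradle to triangulate.

>>> carry_out:
  targets:
    - [0,0,-3.7,-1.2,0]
    - [0,0,-3.7,-1.2,0]
    - [0,0,-3.7,-1.2,0]
    - [0,0,-3.7,-1.2,0]
    - [0,0,0,0,0]
    - [0,0,0,0,0]

```text
time: 2.1
tool_pos: [0.4461, -0.0562, 0.3552]
ee_rot: [0.876, 1.57, -2.266]
wrist_force: [0.2, -0.0, -0.4]
width: 0.0938
```

Run:
```python
from h import *
s=snap('wrist','w2'); print(robot.get_obs()['tool_pos'])
im=s['image'][0:270]
cv2.imwrite('pics/w2b.png',cv2.resize(im[:,100:540],None,fx=1.8,fy=1.8,interpolation=cv2.INTER_CUBIC)[:,:,::-1])
```

```text
[ 0.44599759 -0.05676163  0.35528586]
```

View pics/w2b.png

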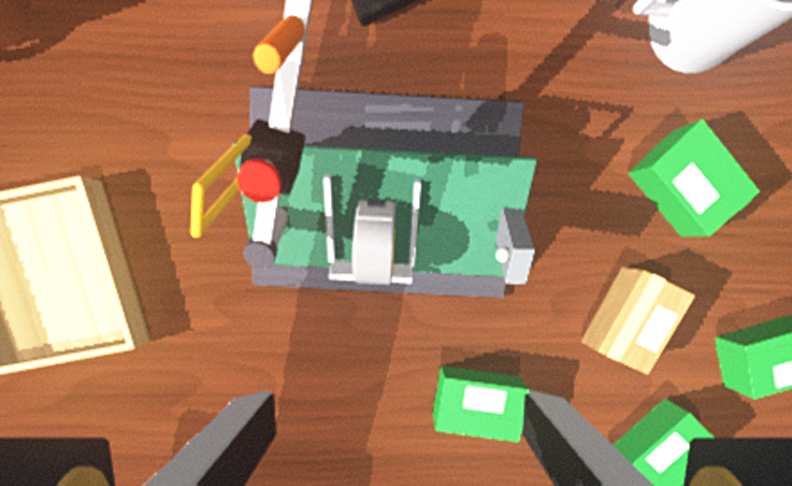

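Second view: bed's top right corner (537,160), lip (330–412,278), tape (374,235), catch (515,245), post top (262,248), red head (260,180), pin top (268,57), parcel (640,318, label 657,327), tray right corners (82,178),(133,347).

Run:
```python
from h import *
w1=load('w1');w2=load('w2');sd=load('d0');sc=load('s0')
def cen(s,f,roi):
    im=s['image'].astype(int);x0,y0,x1,y1=roi
    m=np.zeros(im.shape[:2],np.uint8); m[y0:y1,x0:x1]=f(*np.moveaxis(im[y0:y1,x0:x1],2,0))*255
    n,l,st,c=cv2.connectedComponentsWithStats(m); k=1+np.argmax(st[1:,4]); return c[k],(l==k).astype(np.uint8),st[k,4]
red=lambda r,g,b:(r>150)&(g<80)&(b<80)
c1,_,n1=cen(w1,red,(90,30,150,80));c2,_,n2=cen(w2,red,(220,80,270,120)); print('plunger',c1,c2,n1,n2,np.round(tri((w1,c1),(w2,c2)),4) if 0 else tri((w1,c1),(w2,c2)))
W1=lambda x,y:(w1,(x/1.25,y/1.25)); W2=lambda x,y:(w2,(x/1.8+100,y/1.8))
for n,p,q in [('bedUR',(387,66.5),(537,160)),('pinTop?',None,None),('posttop',(184,133),(262,249)),('ball',(354,138),(502,256))]:
    if p: print(n,tri(W1(*p),W2(*q)))
white=lambda r,g,b:(np.minimum(np.minimum(r,g),b)>215)
c1,m1,n1=cen(w1,white,(360,120,410,185));c2,m2,n2=cen(w2,white,(440,160,490,205)); print('label',c1,c2,n1,n2,tri((w1,c1),(w2,c2)))
brown=lambda r,g,b:(r>150)&(g>110)&(r-b>30)&(r-g<70)
for s,roi in((w1,(345,115,415,190)),(w2,(415,140,490,215))):
    f=lambda r,g,b:brown(r,g,b)|white(r,g,b)
    c,m,n=cen(s,f,roi); h=cv2.findContours(m,0,2)[0][0]; q=cv2.approxPolyDP(cv2.convexHull(h),2.5,True)[:,0]; print('parcel',n,q.tolist(),[np.round(onz(s,p,.05),3).tolist() for p in q])
bed=lambda r,g,b:(g>r+25)&(g<150)&(b>0.5*g)
for s,roi in((w1,(150,35,320,140)),(w2,(225,75,405,160))):
    c,m,n=cen(s,bed,roi); h=cv2.convexHull(max(cv2.findContours(m,0,2)[0],key=cv2.contourArea)); print('bed',n,cv2.approxPolyDP(h,2,True)[:,0].tolist())
```

```text
plunger [119.82741117  58.19796954] [247.34285714  94.34285714] 197 70 (array([0.54934123, 0.03062388, 0.19101959]), [np.float64(0.00435283397546372), np.float64(0.004352833975463708)])
bedUR (array([ 0.57919011, -0.17899662,  0.0734534 ]), [np.float64(0.0029788431829765377), np.float64(0.0029788431829765195)])
posttop (array([0.50025113, 0.05726698, 0.10719074]), [np.float64(0.0008831312948428098), np.float64(0.0008831312948427509)])
ball (array([ 0.49557339, -0.14322852,  0.11252811]), [np.float64(0.00018074617534284644), np.float64(0.00018074617534291596)])
label [374.04871795 150.68205128] [464.62037037 182.24074074] 390 324 (array([ 0.43736226, -0.27739673,  0.11616386]), [np.float64(0.0016651271861104933), np.float64(0.0016651271861105247)])
parcel 2037 [[372, 124], [385, 126], [406, 138], [387, 185], [351, 168]] [[0.479, -0.285, 0.05], [0.476, -0.307, 0.05], [0.457, -0.344, 0.05], [0.375, -0.317, 0.05], [0.404, -0.252, 0.05]]
parcel 2274 [[445, 148], [459, 150], [485, 163], [459, 208], [423, 190]] [[0.484, -0.271, 0.05], [0.48, -0.295, 0.05], [0.458, -0.343, 0.05], [0.376, -0.307, 0.05], [0.41, -0.239, 0.05]]
bed 1023 [[243, 69], [248, 69], [277, 101], [278, 112], [266, 125], [250, 123]]
bed 886 [[334, 99], [339, 101], [359, 127], [358, 139], [344, 151], [329, 150]]
```

Run:
```python
from h import *
w1=load('w1');w2=load('w2');sd=load('d0')
W1=lambda x,y:(w1,(x/1.25,y/1.25)); W2=lambda x,y:(w2,(x/1.8+100,y/1.8)); SD=lambda x,y:(sd,(x/4.2+230,y/4.2+155))
T=np.deg2rad(30); yaw=np.deg2rad(-2.5)
Rb=R.from_euler('zy',[yaw,-T]).as_matrix()
F={'lip':((-45-3,0,25),(280,157),(371,280)),'UR':((60,-130,0),(386,66),(537,160)),'post':((0,90,66),(184,133),(262,249)),'catch':((4,-127,72),(372,130),(512,245))}
for n,(b,p,q) in F.items():
    off=Rb@np.array(b)/1e3
    for w in(W1(*p),W2(*q)): print(n,np.round(onz(*w,.05+off[2])-off,4))
print('plate yaw',[np.degrees(np.arctan2(*(lambda d:(-d[0],d[1]))((onz(*a,0)-onz(*b,0))))) for a,b in[(W1(195,25),W1(388,35)),(W2(250,88),W2(521,102)),(W2(252,283),W2(503,297)),(W1(200,160),W1(383,175))]])
print('label',tri(W1(484,195),W2(657,327)), 'with side', tri(W1(484,195),W2(657,327),SD(665,146)))
print('red',tri(W1(145,69),W2(260,180),SD(344,152)))
print('pin top',tri(W2(268,57),SD(291,46)), 'tape top', tri(W1(270,133),W2(374,235)))
```

```text
lip [ 0.5282 -0.0354  0.05  ]
lip [ 0.5244 -0.033   0.05  ]
UR [ 0.5347 -0.0464  0.05  ]
UR [ 0.5288 -0.0444  0.05  ]
post [ 0.5289 -0.0335  0.05  ]
post [ 0.5307 -0.0334  0.05  ]
catch [ 0.5419 -0.0371  0.05  ]
catch [ 0.542  -0.0243  0.05  ]
plate yaw [np.float64(-2.1100358849058387), np.float64(-2.61783281151795), np.float64(-3.133663545204578), np.float64(-4.0232599135744005)]
label (array([ 0.4249024 , -0.3142164 ,  0.04664477]), [np.float64(0.0006768943529801807), np.float64(0.0006768943529802125)]) with side (array([ 0.42436   , -0.31472488,  0.04595547]), [np.float64(0.0011302108629455295), np.float64(0.00040005879155754717), np.float64(0.0009903147022360225)])
red (array([0.5474474 , 0.03325247, 0.19355731]), [np.float64(0.000364836633779484), np.float64(0.0006612963476881207), np.float64(0.00039768427352369624)])
pin top (array([0.59953704, 0.00899157, 0.25467985]), [np.float64(0.00021283504352143968), np.float64(0.00021283504352133912)]) tape top (array([ 0.50773328, -0.03437714,  0.07817912]), [np.float64(0.00510189509093171), np.float64(0.005101895090931668)])
```

>>> carry_out:
  targets:
    - [1,0,-0.7,-4,0]
    - [1,0,-0.7,-4,0]
    - [1,0,-0.7,-4,0]
    - [1,0,-0.6,-4.1,0]
    - [1,0,0,0,0]
    - [1,4,0,0,0]
    - [1,4,0,0,0]
    - [1,4,0,0,0]
    - [1,0,0,0,0]

```text
time: 3.05
tool_pos: [0.6021, -0.03, 0.2268]
ee_rot: [-0.102, 1.554, 3.037]
wrist_force: [-0.6, -0.2, -1.0]
width: 0.0253
```

>>> carry_out:
  targets:
    - [1,-0.5,0,-0.5,0]
    - [1,0,-1.1,0,0]
    - [1,0,-1,0,0]
    - [1,0,-1,0,0]
    - [1,0,-1,0,0]
    - [1,0,-1,0,0]
    - [1,0,-1,0,0]
    - [1,0,0,0,0]
    - [1,0,0,0,0]

```text
time: 3.95
tool_pos: [0.6141, 0.0336, 0.2442]
ee_rot: [3.016, 1.563, -0.123]
wrist_force: [0.1, -1.4, 1.1]
width: 0.0007
```

Run:
```python
from h import *
s=snap('wrist','w3'); o=robot.get_obs(); print(o['tool_pos'],o['wrist_force'],o['width'],np.round(toolR(),3))
a=snap('scene','s3');b=snap('side','d3')
A=cv2.resize(a['image'][140:270,255:385],None,fx=3,fy=3,interpolation=cv2.INTER_CUBIC)
B=cv2.resize(b['image'][150:280,250:380],None,fx=3,fy=3,interpolation=cv2.INTER_CUBIC)
cv2.imwrite('pics/c3.png',np.hstack([A,B])[:,:,::-1])
```

```text
[0.61305604 0.03357179 0.24291915] [ 0.0205723  -1.25136922 -0.07733166] 0.0004504882893582573 [[ 0.004  0.002 -1.   ]
 [-0.001 -1.    -0.002]
 [-1.     0.001 -0.004]]
```

View pics/c3.png

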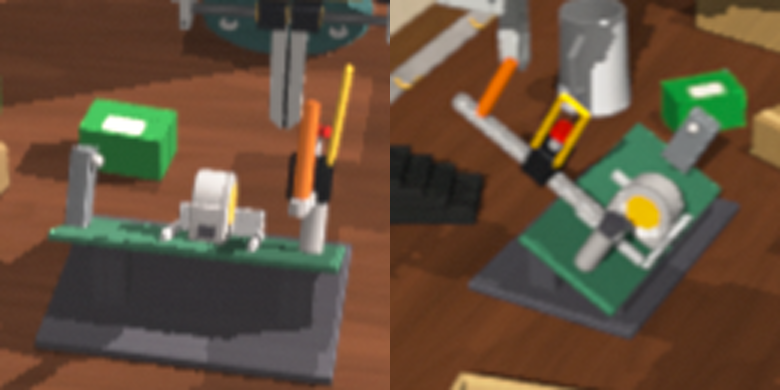

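Bar has swung further open (contact force ~1.3 N), giving room for the gripper body over the bed. Now to the tape.

>>> carry_out:
  targets:
    - [0,0,1,0,0]
    - [0,-3.5,0.6,0,0]
    - [0,-3.2,1,1.5,2.5]
    - [0,0,1,3,0]
    - [0,0,1,3,0]
    - [0,0,1,2.4,0]
    - [0,0,1,2.4,0]
    - [0,2,0,0,0]
    - [0,4,0,0,0]
    - [0,4,0,0,0]
    - [0,4,0,0,0]
    - [0,0,0,0,0]
    - [0,0,0,0,0]
    - [0,0,0,0,0]

```text
time: 5.5
tool_pos: [0.4894, -0.0291, 0.1705]
ee_rot: [3.009, 1.566, -0.176]
wrist_force: [0.3, 0.4, 0.6]
width: 0.094
```

Run:
```python
from h import *
s=snap('wrist','w4'); o=robot.get_obs(); print(o['tool_pos'],o['wrist_force'],o['width'],np.round(toolR(),3))
a=load('d3');b=snap('side','d4')
A=cv2.resize(s['image'][60:330,100:540],None,fx=1.2,fy=1.2,interpolation=cv2.INTER_CUBIC)
B=cv2.resize(b['image'][170:280,270:375],None,fx=2.5,fy=2.95,interpolation=cv2.INTER_CUBIC)
print(A.shape,B.shape);B=cv2.resize(B,(260,A.shape[0]))
cv2.imwrite('pics/c4.png',np.hstack([A,B])[:,:,::-1])
```

```text
[ 0.48958901 -0.0290341   0.17087617] [0.28899352 0.61025122 1.30068493] 0.09419503480640976 [[ 0.006 -0.043 -0.999]
 [-0.001 -0.999  0.043]
 [-1.     0.001 -0.006]]
(324, 528, 3) (324, 262, 3)
```

View pics/c4.png

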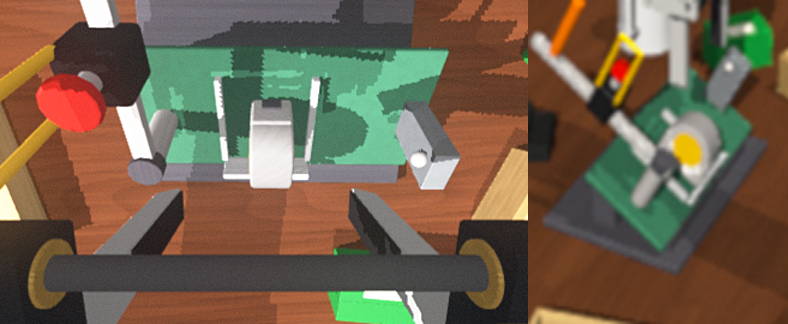

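Close view: lip ends (223,172) and (310,178), tape mid-column 271, bed's top right corner (448,50), post top (146,170). Finger tips at columns 183 and 352, so they straddle the tape. Refining.

Run:
```python
from h import *
s=load('w4');w2=load('w2');C=lambda x,y:(x/1.2+100,y/1.2+60)
for n,p,z in [('lipL',(222,179),.047),('lipR',(310,186),.047),('UR',(448,50),.08),('post',(146,170),.107),('tapetopfront',(271,188),.07),('tapetoprear',(271,105),.10)]:
    print(n,np.round(onz(s,C(*p),z),4))
Rb=R.from_euler('zy',np.deg2rad([-2.5,-30])).as_matrix()
for n,b,p in [('lip',(-48,0,25),(266,182.5)),('UR',(60,-130,0),(448,50)),('post',(0,90,66),(146,170)),('catchfarR',(21,-136,72),(459,155)),('catchnearR',(-13,-136,72),(445,187))]:
    off=Rb@np.array(b)/1e3; print(n,np.round(onz(s,C(*p),.05+off[2])-off,4))
print('UR tri',tri((s,C(448,50)),(w2,(537/1.8+100,160/1.8))))
```

```text
lipL [0.4713 0.0121 0.047 ]
lipR [ 0.4609 -0.0708  0.047 ]
UR [ 0.576  -0.1747  0.08  ]
post [0.4971 0.06   0.107 ]
tapetopfront [ 0.4676 -0.0336  0.07  ]
tapetoprear [ 0.5409 -0.036   0.1   ]
lip [ 0.5204 -0.0313  0.05  ]
UR [ 0.5293 -0.0437  0.05  ]
post [ 0.5272 -0.0307  0.05  ]
catchfarR [ 0.5244 -0.0303  0.05  ]
catchnearR [ 0.5251 -0.033   0.05  ]
UR tri (array([ 0.57636349, -0.17759593,  0.07447301]), [np.float64(0.0001404713011049092), np.float64(0.00014047130110509735)])
```

>>> carry_out:
  targets:
    - [0,3.5,0.45,0,0]
    - [0,3.5,0,0,0]
    - [0,2.4,0,0,0]
    - [0,1.2,0,0,0]
    - [0,0.8,0,0,0]
    - [0,0,0,0,0]
    - [0,0,0,0,0]

```text
time: 6.3
tool_pos: [0.4888, -0.0333, 0.0551]
ee_rot: [2.984, 1.568, -0.2]
wrist_force: [-0.2, 0.1, 1.0]
width: 0.0942
```

>>> carry_out:
  targets:
    - [1,0,0,0,0]
    - [1,0,0,0,0]
    - [1,0,0,0,0]
    - [1,0,0,0,0]
    - [1,0,0,0,0]
    - [1,0,0,0,0]
    - [1,0,0,0,0]
    - [1,0,0,0,0]
    - [1,0,0,0,0]
    - [1,0,0,0,0]
    - [1,0,0,0,0]

```text
time: 7.4
tool_pos: [0.4874, -0.0332, 0.0534]
ee_rot: [1.042, 1.571, -2.142]
wrist_force: [-0.1, 0.1, -0.1]
width: 0.0337
```

>>> carry_out:
  targets:
    - [1,-1,0,0,0]
    - [1,-3,0,0,0]
    - [1,-4,0,0,0]
    - [1,-4,0,0,0]
    - [1,-4,0,0,0]
    - [1,-4,0,0,0]
    - [1,-4,0,0,0]
    - [1,0,-3,0.4,0]
    - [1,0,-4.5,0.4,0]
    - [1,0,-4.5,0.4,0]
    - [1,0,-4.5,0.4,0]
    - [1,0,-4.5,0.4,0]
    - [1,0,-4.5,0.4,0]
    - [1,0,-4.5,0.4,0]
    - [1,0,-4.5,0.4,0]
    - [1,0,0,0,-8]
    - [1,0,0,0,-8]
    - [1,0,0,0,0]
    - [1,0,0,0,0]

```text
time: 9.3
tool_pos: [0.4701, 0.3128, 0.2932]
ee_rot: [0.293, 1.57, -2.615]
wrist_force: [0.0, 0.4, -3.4]
width: 0.034
```

Run:
```python
from h import *
s=snap('wrist','w5'); o=robot.get_obs(); print(o['tool_pos'],o['wrist_force'],o['width'],np.round(toolR(),3),o['joint_positions'])
cv2.imwrite('pics/c5.png',s['image'][:,:,::-1])
```

```text
[0.47027036 0.31265336 0.29330489] [ 0.32526009  0.01526987 -3.4002655 ] 0.03406653044452237 [[-0.001  0.231 -0.973]
 [-0.    -0.973 -0.231]
 [-1.     0.     0.001]] [ 4.86370880e-01  1.21228859e-01  1.16112062e+00 -5.23240925e-05
  1.85986943e+00  1.82379571e+00]
```

View pics/c5.png

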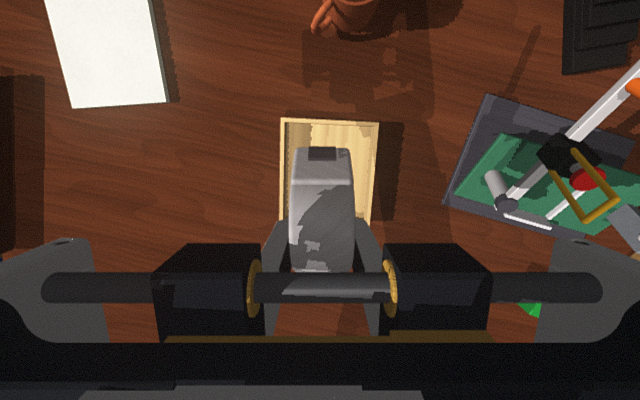

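The tape is held; the tray's far corners are at (281,119) and (378,123).

Run:
```python
from h import *
s=load('w5')
a=onz(s,(281,119),.035);b=onz(s,(378,123),.035);print(a,b,np.linalg.norm(a-b))
d=(a-b)/np.linalg.norm(a-b); x=np.array([d[1],-d[0],0]); c=(a+b)/2-x*.085; print('tray',c,np.degrees(np.arctan2(x[1],x[0])))
```

```text
[0.53729472 0.39086255 0.035     ] [0.56585333 0.24575993 0.035     ] 0.14788632388231776
tray [0.468174   0.30189672 0.035     ] 11.134450105459582
```

>>> carry_out:
  targets:
    - [1,2,0.9,1.5,0]
    - [1,4,0,0,0]
    - [1,4,0,0,0]
    - [1,4,0,0,0]
    - [1,4,0,0,0]
    - [1,4,0,0,0]
    - [1,2.2,0,0,0]
    - [1,0.8,0,0,0]
    - [1,0.5,0,0,0]
    - [1,0,0,0,0]
    - [1,0,0,0,0]

```text
time: 10.45
tool_pos: [0.4592, 0.3013, 0.0404]
ee_rot: [-2.92, 1.567, 0.458]
wrist_force: [0.1, -0.6, -3.8]
width: 0.034
```

>>> carry_out:
  targets:
    - [1,0.4,0,0,0]
    - [1,0.4,0,0,0]
    - [1,0.4,0,0,0]
    - [1,0,0,0,0]

```text
time: 10.85
tool_pos: [0.459, 0.3013, 0.0309]
ee_rot: [-3.002, 1.567, 0.376]
wrist_force: [-5.0, -2.2, 12.5]
width: 0.0338
```

>>> carry_out:
  targets:
    - [0.4,0,0,0,0]
    - [0.4,0,0,0,0]
    - [0.4,0,0,0,0]
    - [0.4,0,0,0,0]
    - [0.4,-2,0,0,0]
    - [0.4,-4,0,0,0]
    - [0.4,-4,0,0,0]
    - [0.4,-4,0,0,0]
    - [0.4,-4,0,0,0]
    - [0.4,-4,0,0,0]
    - [0.4,-4,0,0,0]
    - [0,0,0,0,0]
    - [0,0,0,0,0]
    - [0,0,0,0,0]

```text
time: 12.25
tool_pos: [0.4574, 0.3004, 0.2844]
ee_rot: [0.268, 1.567, -2.638]
wrist_force: [0.5, -0.5, -0.5]
width: 0.0771
```

Run:
```python
from h import *
s=snap('wrist','w6'); o=robot.get_obs(); print(o['tool_pos'],o['width'],o['wrist_force'])
im=s['image'].astype(int)
y=((im[...,0]>180)&(im[...,1]>140)&(im[...,2]<70)).astype(np.uint8)
print('yellow px',y.sum(),[np.round(a.mean(),1) for a in np.nonzero(y)])
# grey tape pixels inside tray region
g=((abs(im[...,0]-im[...,2])<25)&(im.min(2)>90)); g=g[90:260,250:400]; n,l,st,c=cv2.connectedComponentsWithStats(g.astype(np.uint8)); print(st[1:][st[1:,4]>60]+[250,90,0,0,0], [np.round(onz(s,c[i]+[250,90],.05),3) for i in range(1,n) if st[i,4]>60])
```

```text
[0.45722093 0.30034232 0.28394456] 0.08083733318220561 [-0.49827145 -0.25808948 -0.43479246]
yellow px 496 [np.float64(170.5), np.float64(588.5)]
[[310 128  23  44 981]
 [250 218  12  17  69]
 [382 218  18  28 158]] [array([0.495, 0.309, 0.05 ]), array([0.358, 0.384, 0.05 ]), array([0.403, 0.171, 0.05 ])]
```

Run:
```python
from h import *
C=lambda x,y:(x/1.2+100,y/1.2+60)
w4=load('w4');w5=load('w5');d3=load('d3');d4=load('d4')
def red(s,roi):
    im=s['image'].astype(int);x0,y0,x1,y1=roi;q=im[y0:y1,x0:x1]
    m=((q[...,0]>110)&(q[...,1]<60)&(q[...,2]<60)).astype(np.uint8);n,l,st,c=cv2.connectedComponentsWithStats(m);k=1+np.argmax(st[1:,4]);return c[k]+[x0,y0],st[k]+[x0,y0,0,0,0]
A=red(w4,(110,100,200,190));B=red(d4,(290,150,340,210));print(A,B)
print(tri((w4,A[0]),(d4,B[0])))
# red bbox near edge in w4 (lowest row) at head height
print('near edge',onz(w4,(A[0][0],A[1][1]+A[1][3]),.187),'right edge',onz(w4,(A[1][0]+A[1][2],A[0][1]),.19))
```

```text
(array([164.30039526, 135.03293808]), array([134, 121,  55,  46, 759])) (array([306.5952381, 192.5      ]), array([303, 189,   8,   8,  42]))
(array([0.55593948, 0.05219938, 0.19712165]), [np.float64(0.0002848393098600029), np.float64(0.00028483930986012817)])
near edge [0.53807354 0.06098008 0.187     ] right edge [0.55572745 0.04233091 0.19      ]
```

>>> carry_out:
  targets:
    - [0,-1,2.5,0.8,0]
    - [0,0,4.3,1.4,0]
    - [0,0,4.3,1.4,0]
    - [0,0,4.3,1.4,0]
    - [0,0,4.3,1.4,0]
    - [0,0,4.3,1.4,0]
    - [0,0,4.3,1.4,0]
    - [0,0,4.3,1.4,0]
    - [0,0,4.3,1.4,0]
    - [0,0,4.3,1.4,0]
    - [0,0,4.3,1.4,0]
    - [0,0,4.3,1.4,0]
    - [0,0,4.3,1.4,0]
    - [0,0,2.3,1.2,0]
    - [0,0,0,0,8.5]
    - [0,0,0,0,8.5]
    - [0,0,0,0,8.5]
    - [0,0,0,0,8.5]
    - [0,0,0,0,0]
    - [0,0,0,0,0]

```text
time: 14.3
tool_pos: [0.4067, -0.2913, 0.295]
ee_rot: [-0.364, 1.568, 2.424]
wrist_force: [0.6, -0.3, 0.4]
width: 0.0942
```

Run:
```python
from h import *
s=snap('wrist','w7'); o=robot.get_obs(); print(o['tool_pos'],o['width'],np.round(toolR(),3))
b=snap('side','d7')
A=s['image'][0:380,100:560]; B=cv2.resize(b['image'][265:345,240:345],(320,244)); P=np.zeros((380,320,3),np.uint8);P[:244]=B
cv2.imwrite('pics/c7.png',np.hstack([A,P])[:,:,::-1])
```

```text
[ 0.40682986 -0.29138739  0.29540525] 0.09386060679482222 [[-0.001 -0.347 -0.938]
 [ 0.001 -0.938  0.347]
 [-1.    -0.001  0.002]]
```

View pics/c7.png

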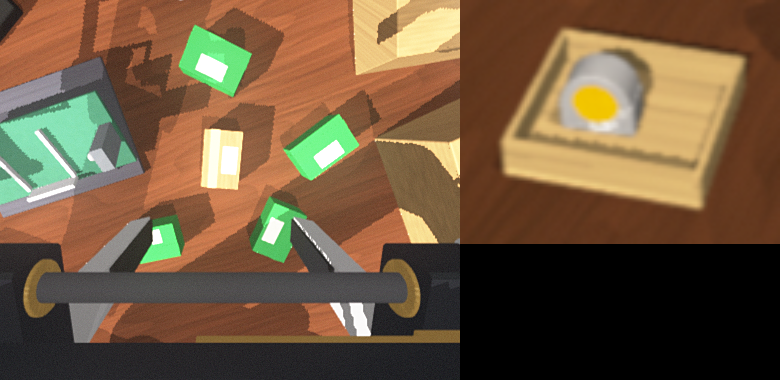

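The tape stands inside the tray. Parcel corners in the crop: (206,128), (242,130), (239,190), (202,187). A green box lies nearby at (278,228), so I'm checking finger clearance.

Run:
```python
from h import *
s=load('w7'); T=toolR(); t=robot.get_obs()['tool_pos']
im=s['image'].astype(int)
def tl(p): d=T.T@(p-t)*1000; return np.round(d[1:],1)
# parcel mask (brown or white) in native ROI
q=im[115:205,295:350]; m=(((q[...,0]-q[...,2]>25)&(q[...,0]>165)&(q[...,1]>125))|(q.min(2)>190)).astype(np.uint8)
m=cv2.morphologyEx(m,cv2.MORPH_OPEN,np.ones((3,3)));n,l,st,c=cv2.connectedComponentsWithStats(m);k=1+np.argmax(st[1:,4])
h=cv2.convexHull(max(cv2.findContours((l==k).astype(np.uint8),0,2)[0],key=cv2.contourArea)); r=cv2.approxPolyDP(h,2.5,True)[:,0]+[295,115]
print('parcel px',r.tolist(),[tl(onz(s,p,.05)).tolist() for p in r],cv2.minAreaRect(h),st[k])
g=((im[...,1]>im[...,0]+60)&(im[...,1]>im[...,2]+60)).astype(np.uint8); n,l,st,c=cv2.connectedComponentsWithStats(g)
for i in range(1,n):
    if st[i,4]>200 and c[i][0]>230:
        h=cv2.convexHull(max(cv2.findContours((l==i).astype(np.uint8),0,2)[0],key=cv2.contourArea)); r=cv2.approxPolyDP(h,3,True)[:,0]; print('green',c[i].round(),[tl(onz(s,p,.03)).tolist() for p in r])
```

```text
parcel px [[304, 129], [342, 131], [337, 190], [300, 186]] [[-25.3, -68.7], [31.3, -65.9], [25.1, 23.9], [-32.6, 17.6]] ((25.66439437866211, 44.030696868896484), (42.10686492919922, 59.79913330078125), 4.23639440536499) [   3   14   45   62 2341]
green [315.  59.] [[-37.6, -214.1], [43.9, -176.0], [16.6, -117.6], [-56.7, -151.3], [-62.4, -159.5]]
green [421. 146.] [[181.4, -91.7], [216.0, -44.8], [147.6, 9.6], [132.7, 4.7], [99.6, -38.3]]
green [376. 231.] [[79.1, 39.7], [142.4, 72.3], [108.3, 156.0], [55.4, 133.7]]
green [263. 245.] [[-84.0, 85.0], [-70.7, 143.2], [-140.9, 158.4], [-114.5, 90.4]]
```

>>> carry_out:
  targets:
    - [0,2,-0.2,0.15,4.5]
    - [0,4,0,0,0]
    - [0,4,0,0,0]
    - [0,4,0,0,0]
    - [0,4,0,0,0]
    - [0,4,0,0,0]
    - [0,2.5,0,0,0]
    - [0,1.2,0,0,0]
    - [0,0,0,0,0]
    - [0,0,0,0,0]

```text
time: 15.4
tool_pos: [0.4072, -0.29, 0.0408]
ee_rot: [2.813, 1.568, -0.764]
wrist_force: [0.4, -0.7, 1.2]
width: 0.0938
```

>>> carry_out:
  targets:
    - [0,1.2,0,0,0]
    - [0,0.8,0,0,0]
    - [0,0,0,0,0]
    - [0,0,0,0,0]
    - [1,0,0,0,0]
    - [1,0,0,0,0]
    - [1,0,0,0,0]
    - [1,0,0,0,0]
    - [1,0,0,0,0]
    - [1,0,0,0,0]
    - [1,0,0,0,0]
    - [1,0,0,0,0]

```text
time: 16.6
tool_pos: [0.4064, -0.2892, 0.0196]
ee_rot: [-2.315, 1.571, 0.391]
wrist_force: [0.9, 0.8, 0.9]
width: 0.058
```

>>> carry_out:
  targets:
    - [1,-1,0,0,0]
    - [1,-3,0,0,0]
    - [1,-4,0,0,0]
    - [1,-4,0,0,0]
    - [1,-4,0,0,0]
    - [1,-4,0,0,0]
    - [1,-3,0,0,0]
    - [1,0,0,0,-8.3]
    - [1,0,0,0,-8.3]
    - [1,0,0,0,-8.2]
    - [1,0,-2.7,-1,0]
    - [1,0,-4,-1.2,0]
    - [1,0,-4,-1.2,0]
    - [1,0,-4,-1.2,0]
    - [1,0,-4,-1.2,0]
    - [1,0,-4,-1.2,0]
    - [1,0,-3,-1.2,0]
    - [1,0,0,0,0]
    - [1,0,0,0,0]

```text
time: 18.5
tool_pos: [0.4887, -0.0321, 0.249]
ee_rot: [0.404, 1.569, -2.739]
wrist_force: [-0.5, 0.1, -3.7]
width: 0.0576
```

Run:
```python
from h import *
s=snap('wrist','w8'); o=robot.get_obs(); print(o['tool_pos'],o['width'],np.round(toolR(),3),o['wrist_force'])
cv2.imwrite('pics/c8.png',s['image'][:,:,::-1])
```

```text
[ 0.48863076 -0.03283701  0.2490723 ] 0.0578508648023193 [[-0.001 -0.003 -1.   ]
 [-0.001 -1.     0.003]
 [-1.     0.001  0.001]] [ 0.46146423 -0.52045232 -4.09418132]
```

View pics/c8.png

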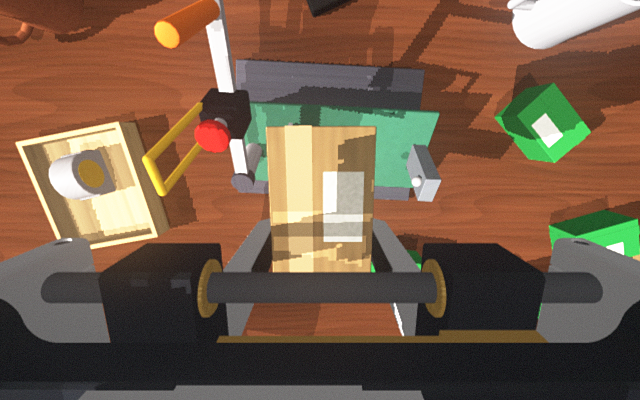

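Parcel held square over the bed. Bar (pin 170,32; head 212,135) is clear to the left. Lowering.

>>> carry_out:
  targets:
    - [1,3,0,0,0]
    - [1,4,0,0,0]
    - [1,4,0,0,0]
    - [1,2,0,-0.2,0]
    - [1,1.2,0,-0.3,0]
    - [1,0,0,0,0]
    - [1,0,0,0,0]

```text
time: 19.25
tool_pos: [0.4949, -0.0333, 0.1088]
ee_rot: [2.838, 1.569, -0.307]
wrist_force: [0.7, 0.1, -3.1]
width: 0.0582
```

>>> carry_out:
  targets:
    - [1,0.5,0,0,0]
    - [1,0.5,0,0,0]
    - [1,0.4,0,0,0]
    - [1,0.4,0,0,0]
    - [1,0,0,0,0]

```text
time: 19.75
tool_pos: [0.4941, -0.0322, 0.0899]
ee_rot: [-2.355, 1.571, 0.783]
wrist_force: [-1.5, 2.0, -0.6]
width: 0.0578
```

>>> carry_out:
  targets:
    - [1,0.4,0,0.16,0]
    - [1,0.4,0,0.16,0]
    - [1,0.4,0,0.15,0]
    - [1,0.4,0,0.14,0]
    - [1,0.4,0,0.12,0]
    - [1,0,0,0,0]

```text
time: 20.35
tool_pos: [0.4873, -0.0324, 0.0696]
ee_rot: [3.116, 1.569, -0.028]
wrist_force: [-0.8, 1.8, 2.7]
width: 0.058
```

>>> carry_out:
  targets:
    - [1,0.4,0,0.05,0]
    - [1,0.4,0,0.04,0]
    - [1,0.4,0,0.04,0]
    - [1,0.4,0,0.02,0]
    - [1,0,0,0,0]

```text
time: 20.85
tool_pos: [0.4863, -0.0323, 0.0542]
ee_rot: [-2.945, 1.568, 0.193]
wrist_force: [-2.1, 2.2, 7.8]
width: 0.0577
```

>>> carry_out:
  targets:
    - [1,0.2,0,0,0]
    - [1,0,0,0,0]

```text
time: 21.05
tool_pos: [0.4864, -0.0324, 0.0527]
ee_rot: [-3.002, 1.568, 0.136]
wrist_force: [-2.0, 2.8, 9.3]
width: 0.0577
```

Run:
```python
from h import *
o=robot.get_obs(); print(o['tool_pos'],o['wrist_force'])
w=snap('wrist','w9');a=snap('scene','s9');b=snap('side','d9')
A=cv2.resize(a['image'][150:270,255:385],(400,370),interpolation=cv2.INTER_CUBIC)
B=cv2.resize(b['image'][150:270,250:380],(400,370),interpolation=cv2.INTER_CUBIC)
C=w['image'][30:230,150:490]; C=cv2.resize(C,(390,230)); P=np.zeros((230,800,3),np.uint8);P[:,:390]=C
cv2.imwrite('pics/c9.png',np.vstack([np.hstack([A,B]),P])[:,:,::-1])
```

```text
[ 0.48638388 -0.03236529  0.05270253] [-2.03284587  2.83917846  9.33925775]
```

View pics/c9.png

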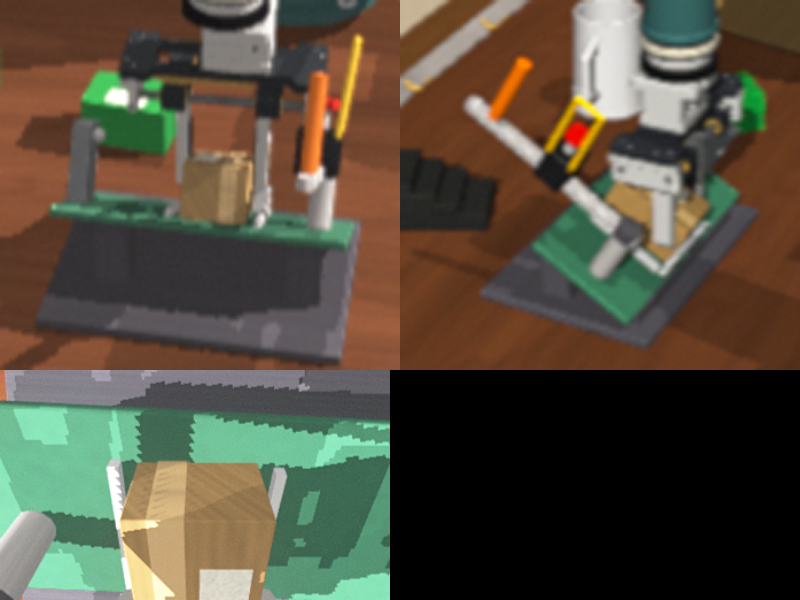

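The wrist crop shows the parcel tilted flat between the two rails, and the gripper body clear of the stamp. Releasing.

>>> carry_out:
  targets:
    - [0.3,0,0,0,0]
    - [0.3,0,0,0,0]
    - [0.3,0,0,0,0]
    - [0.2,0,0,0,0]
    - [0.2,0,0,0,0]
    - [0.2,-1,0,0,0]
    - [0.2,-2,0,0,0]
    - [0.2,-4,0,0,0]
    - [0.2,-4,0,0,0]
    - [0.2,-4,0,0,0]
    - [0.2,-4,0,0,0]
    - [0.2,0,0,0,0]
    - [0.2,0,0,0,0]

```text
time: 22.5
tool_pos: [0.4859, -0.0326, 0.2433]
ee_rot: [2.923, 1.567, -0.221]
wrist_force: [0.4, -0.5, -0.2]
width: 0.0751
```

Run:
```python
from h import *
o=robot.get_obs(); print(o['tool_pos'],o['wrist_force'],o['width'])
w=snap('wrist','w10');b=snap('side','d10')
A=cv2.resize(w['image'][50:250,170:470],(780,520),interpolation=cv2.INTER_CUBIC)
cv2.imwrite('pics/c10.png',A[:,:,::-1])
```

```text
[ 0.48591269 -0.03258223  0.24327459] [ 0.43190965 -0.47663156 -0.24161055] 0.07512297277782495
```

View pics/c10.png

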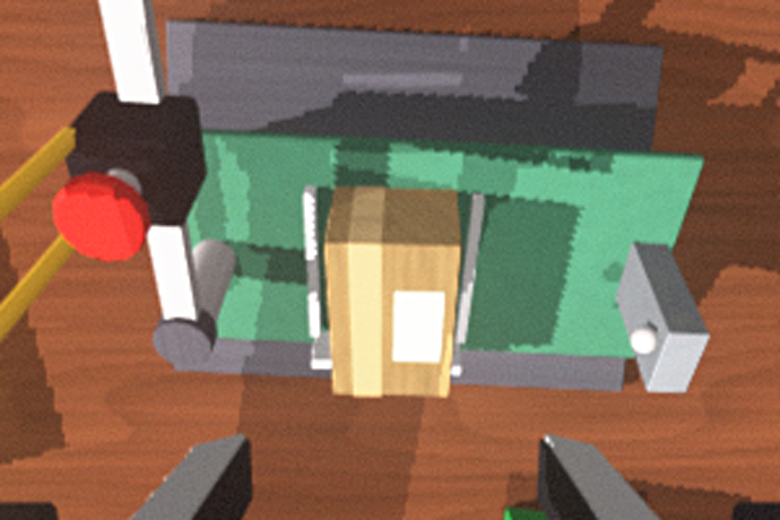

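Parcel lies between the rails: far bottom edge (338–457,188), far top edge (328–460,243), near top edge (333–448,395). Lip ends at (313,366) and (461,372). Checking the numbers against the lip.

Run:
```python
from h import *
w=load('w10'); C=lambda x,y:(x/2.6+170,y/2.6+50)
O=np.array([.526,-.032,.05]); Rb=R.from_euler('zy',np.deg2rad([-3,-30])).as_matrix()
def onb(p,zb):  # ray to bed-parallel plane
    o,d=ray(w,C(*p)); n=Rb[:,2]; q=o+d*((n@O+zb-n@o)/(n@d)); return np.round(Rb.T@(q-O)*1000,1)
for n,p,z in [('far bottom L',(338,188),0),('far bottom R',(457,188),0),('far top L',(328,243),.05),('far top R',(460,243),.05),('near top L',(333,393),.05),('near top R',(448,397),.05),('lip L out',(313,368),.025),('lip R out',(461,374),.025),('lip L in',(315,345),.025),('railtopL',(311,188),.008),('railtopR',(477,195),.008),('post',(184,341),.066),('catch NR',(686,390),.072),('catch FR',(706,331),.072),('bed UR',(702,157),0),('bed UL?',(203,131),0)]:
    print(n,onb(p,z))
```

```text
far bottom L [41.3 26.7  0. ]
far bottom R [ 44.1 -29.4   0. ]
far top L [42.6 28.2 50. ]
far top R [ 45.3 -27.1  50. ]
near top L [-44.8  26.6  50. ]
near top R [-44.7 -31.4  50. ]
lip L out [-51.   38.7  25. ]
lip R out [-51.4 -40.5  25. ]
lip L in [-34.9  37.3  25. ]
railtopL [44.9 38.6  8. ]
railtopR [ 45.2 -38.    8. ]
post [-0.7 90.9 66. ]
catch NR [ -13.7 -136.4   72. ]
catch FR [  20.9 -133.6   72. ]
bed UR [  65.2 -139.6    0. ]
bed UL? [66.1 86.6  0. ]
```

```bash
cat >> h.py <<'E'
O=np.array([.526,-.032,.05]); Rb=R.from_euler('zy',np.deg2rad([-3,-30])).as_matrix()
def b2w(*p): return O+Rb@np.array(p)/1000
def onb(w,p,zb):
    o,d=ray(w,p); n=Rb[:,2]; q=o+d*((n@O+zb/1000-n@o)/(n@d)); return Rb.T@(q-O)*1000
E
python3 - <<'E'
from h import *
w=load('w10'); C=lambda x,y:(x/2.6+170,y/2.6+50)
for n,p,z in [('bar1',(122,2),66),('bar2',(140,100),66),('bar3',(172,235),66),('head',(98,218),120)]:
    q=onb(w,C(*p),z); print(n,q.round(1),'theta',round(np.arctan2(q[0],90-q[1]),3))
w8=load('w8'); q=onb(w8,(168,33),144);print('pintop',q,np.arctan2(q[0],90-q[1]))
for th in (1.55,1.58): print(th,b2w(170*np.sin(th),90-170*np.cos(th),128))
print(robot.get_obs()['tool_pos'],cmd([0,0,0]))
E
```

```text
bar1 [136.7  90.2  66. ] theta 1.572
bar2 [106.   90.3  66. ] theta 1.574
bar3 [53.3 87.8 66. ] theta 1.529
head [ 92.1  91.7 120. ] theta 1.589
pintop [170.79726746  91.0874269  144.        ] 1.5771630106711994
1.55 [0.61290972 0.04545119 0.24797902]
1.58 [0.61316642 0.05054238 0.24812723]
[ 0.4846397  -0.03237847  0.24023106] [24.13 -3.09 48.42]
```

>>> carry_out:
  targets:
    - [0,-4.5,0,0,0]
    - [0,-4.5,0,0,0]
    - [0,0,-2,-3.2,0]
    - [0,0,-2,-3.2,0]
    - [0,0,-2,-3.2,0]
    - [0,0,-2.2,-3.2,0]
    - [0,0,0,0,3]
    - [0,2,0,0,0]
    - [0,4,0,0,0]
    - [0,3,0,0,0]
    - [0,0,0,0,0]
    - [0,0,0,0,0]

```text
time: 23.8
tool_pos: [0.6128, 0.0491, 0.2399]
ee_rot: [0.073, 1.567, -3.124]
wrist_force: [-0.4, -0.2, 1.1]
width: 0.0941
```

Run:
```python
from h import *
print(robot.get_obs()['tool_pos'],np.round(toolR(),3)); t=b2w(170*np.sin(1.575),90-170*np.cos(1.575),128)-[0,0,.019]; print(t,cmd(t))
```

```text
[0.61284653 0.04911288 0.23990521] [[-0.004 -0.055 -0.998]
 [-0.    -0.998  0.055]
 [-1.     0.     0.004]]
[0.61313283 0.04969327 0.22910783] [ 1.08 -0.06 -0.03]
```

>>> carry_out:
  targets:
    - [0,0.8,0,0,0]
    - [1,0,0,0,0]
    - [1,0,0,0,0]
    - [1,0,0,0,0]
    - [1,0,0,0,0]
    - [1,0,0,0,0]
    - [1,0,0,0,0]
    - [1,0,0,0,0]
    - [1,0,0,0,0]
    - [1,0,0,0,0]
    - [1,0,0,0,0]
    - [1,0,0,0,0]
    - [1,0,0,0,0]

```text
time: 25.1
tool_pos: [0.6136, 0.0495, 0.2335]
ee_rot: [-1.979, 1.57, 1.108]
wrist_force: [-0.3, 1.2, -1.5]
width: 0.0132
```

Run:
```python
from h import *
o=robot.get_obs();print(o['tool_pos'],o['wrist_force'],o['width'])
T=toolR(); f=lambda th:b2w(170*np.sin(th),90-170*np.cos(th),0)
ths=np.r_[np.linspace(1.575,0,21)]
print(np.c_[ths[1:],[T.T@(f(b)-f(a))*100 for a,b in zip(ths[:-1],ths[1:])]].round(2))
```

```text
[0.61362891 0.04951534 0.23348992] [-0.31107821  1.21550244 -1.46282441] 0.01321866540408889
[[1.5  0.06 1.34 0.03]
 [1.42 0.11 1.33 0.12]
 [1.34 0.16 1.31 0.21]
 [1.26 0.21 1.29 0.3 ]
 [1.18 0.26 1.25 0.39]
 [1.1  0.31 1.21 0.47]
 [1.02 0.35 1.17 0.55]
 [0.94 0.4  1.11 0.63]
 [0.87 0.44 1.05 0.71]
 [0.79 0.48 0.98 0.78]
 [0.71 0.51 0.91 0.84]
 [0.63 0.55 0.83 0.9 ]
 [0.55 0.57 0.74 0.96]
 [0.47 0.6  0.65 1.  ]
 [0.39 0.62 0.56 1.05]
 [0.31 0.64 0.46 1.08]
 [0.24 0.65 0.36 1.11]
 [0.16 0.66 0.26 1.13]
 [0.08 0.67 0.15 1.15]
 [0.   0.67 0.05 1.16]]
```

>>> carry_out:
  targets:
    - [1,0.06,1.34,0.03,0]
    - [1,0.11,1.33,0.12,0]
    - [1,0.16,1.31,0.21,0]
    - [1,0.21,1.29,0.3,0]
    - [1,0.26,1.25,0.39,0]
    - [1,0,0,0,0]

```text
time: 25.7
tool_pos: [0.5981, -0.0186, 0.2262]
ee_rot: [1.26, 1.568, -1.94]
wrist_force: [-3.3, -0.4, 6.0]
width: 0.0133
```

>>> carry_out:
  targets:
    - [1,0.31,1.21,0.47,0]
    - [1,0.35,1.17,0.55,0]
    - [1,0.4,1.11,0.63,0]
    - [1,0.44,1.05,0.71,0]
    - [1,0.48,0.98,0.78,0]
    - [1,0,0,0,0]

```text
time: 26.3
tool_pos: [0.5615, -0.0706, 0.2061]
ee_rot: [0.174, 1.565, -3.026]
wrist_force: [-6.9, 1.3, 6.3]
width: 0.0135
```

>>> carry_out:
  targets:
    - [1,0.51,0.91,0.84,0]
    - [1,0.55,0.83,0.9,0]
    - [1,0.57,0.74,0.96,0]
    - [1,0.6,0.65,1,0]
    - [1,0.62,0.56,1.05,0]
    - [1,0,0,0,0]

```text
time: 26.9
tool_pos: [0.5109, -0.1019, 0.1771]
ee_rot: [-0.441, 1.562, 2.645]
wrist_force: [-9.2, 7.0, 9.1]
width: 0.0133
```

Run:
```python
from h import *
o=robot.get_obs();t=o['tool_pos']+[0,0,.019];q=Rb.T@(t-O)*1000;print(q,o['wrist_force'],Rb.T@o['wrist_force'],np.arctan2(q[0],90-q[1]),np.hypot(q[0],90-q[1]))
f=b2w(0,-80,q[2]); print(f-[0,0,.019],cmd(f-[0,0,.019]))
```

```text
[ 63.54630147 -66.68575444 134.08256365] [-9.15629411  7.01315011  9.07867224] [-3.75264088  6.826107   12.44050785] 0.3852948040969293 169.08151311120523
[ 0.45533278 -0.11189036  0.14502547] [3.25 1.32 5.46]
```

>>> carry_out:
  targets:
    - [1,0.54,0.4,1.1,0]
    - [1,0.6,0.32,1.11,0]
    - [1,0.66,0.26,1.13,0]
    - [1,0.67,0.15,1.15,0]
    - [1,0,0,0,0]

```text
time: 27.4
tool_pos: [0.4665, -0.1083, 0.1517]
ee_rot: [-0.933, 1.56, 2.153]
wrist_force: [-6.5, 12.3, 5.6]
width: 0.013
```

Run:
```python
from h import *
o=robot.get_obs();t=o['tool_pos']+[0,0,.019];q=Rb.T@(t-O)*1000;print(q,Rb.T@o['wrist_force'],np.arctan2(q[0],90-q[1]),np.hypot(q[0],90-q[1]),o['width'])
```

```text
[ 12.82655639 -75.78145589 134.26895063] [-3.51790156 12.10889201  8.09704736] 0.07721644089924878 166.27691260201976 0.013040915649861488
```

>>> carry_out:
  targets:
    - [1,0.5,-0.2,0.9,0]
    - [1,0.4,0,0.7,0]
    - [1,0,0,0,0]
    - [1,0,0,0,0]

```text
time: 27.8
tool_pos: [0.4651, -0.1083, 0.1511]
ee_rot: [-3.072, 1.539, 0.016]
wrist_force: [17.9, 9.0, 14.2]
width: 0.0129
```

Run:
```python
from h import *
o=robot.get_obs();t=o['tool_pos']+[0,0,.019];q=Rb.T@(t-O)*1000;print(q,Rb.T@o['wrist_force'],np.arctan2(q[0],90-q[1]),np.hypot(q[0],90-q[1]),o['width'])
```

```text
[ 11.35026276 -75.80924758 134.46850994] [22.11026061 10.14380049  3.29442838] 0.0683471146695954 166.1972774955334 0.012866329036986058
```

Force of 22 N at the pin with about 11 mm still showing, so I'm checking the bar angle by colour in the cameras.

Run:
```python
from h import *
w=snap('wrist','w11');b=snap('side','d11');a=snap('scene','s11')
def comp(s,f,mn=8):
    im=s['image'].astype(int);m=f(im[...,0],im[...,1],im[...,2]).astype(np.uint8)
    n,l,st,c=cv2.connectedComponentsWithStats(m); return [(c[i].round(1).tolist(),st[i].tolist()) for i in range(1,n) if st[i,4]>=mn]
red=lambda r,g,b:(r>110)&(g<50)&(b<50)
org=lambda r,g,b:(r>150)&(g>50)&(g<130)&(b<50)
for n,s in(('w',w),('side',b),('scene',a)):
    print(n,'red',comp(s,red),'orange',comp(s,org))
    for th in(0,.07,.15,.25):
        c,k=np.cos(th),np.sin(th)
        print(th,'head',proj(s,b2w(90*k,90-90*c,120)).round(1),'pintop',proj(s,b2w(170*k,90-170*c,144)).round(1),'pinbase',proj(s,b2w(170*k,90-170*c,66)).round(1),'hooptop',proj(s,b2w(90*k+22*c,90-90*c+22*k,170)).round(1))
```

```text
w red [([222.1, 229.6], [219, 223, 6, 15, 40])] orange [([326.2, 185.8], [324, 182, 5, 9, 20]), ([326.4, 198.1], [322, 191, 8, 15, 40]), ([322.3, 236.5], [311, 205, 22, 60, 714]), ([204.3, 218.5], [198, 215, 14, 8, 57]), ([219.7, 225.5], [217, 222, 7, 8, 11]), ([220.6, 230.0], [219, 228, 4, 5, 8])]
0 head [207.7 235.4] pintop [327.4 263.1] pinbase [323.5 184. ] hooptop [167. 284.]
0.07 head [204.9 229.1] pintop [327.1 251.2] pinbase [323.1 172.5] hooptop [158.5 277. ]
0.15 head [200.7 221.7] pintop [324.9 236.2] pinbase [321.4 158.3] hooptop [147.1 268.5]
0.25 head [193.8 211.9] pintop [318.9 215.1] pinbase [316.9 139.1] hooptop [130.1 257.6]
side red [([345.1, 199.3], [341, 196, 9, 8, 46])] orange [([466.9, 5.7], [462, 0, 10, 13, 79]), ([473.1, 24.3], [461, 15, 34, 16, 234]), ([499.9, 29.8], [491, 28, 18, 4, 39]), ([544.2, 31.2], [528, 28, 28, 7, 117]), ([520.8, 31.8], [514, 31, 16, 3, 27]), ([294.5, 139.6], [288, 135, 17, 10, 96]), ([360.1, 183.4], [359, 181, 4, 7, 19]), ([351.8, 193.8], [348, 189, 9, 11, 46]), ([200.2, 258.2], [196, 252, 10, 14, 37]), ([215.1, 262.1], [211, 253, 8
[... 363 characters left out ...]
25 head [340.1 193.9] pintop [349.7 174.2] pinbase [338.2 190.7] hooptop [341.5 179. ]
scene red [([328.5, 177.5], [326, 177, 6, 2, 12]), ([181.1, 375.8], [174, 371, 20, 9, 70])] orange [([300.3, 177.7], [298, 165, 5, 27, 56]), ([324.4, 169.6], [324, 164, 2, 12, 13]), ([323.1, 178.3], [323, 174, 2, 9, 10]), ([332.7, 178.3], [332, 176, 2, 6, 9])]
0 head [328.  175.9] pintop [299.9 165. ] pinbase [298.1 193.1] hooptop [328.1 157.7]
0.07 head [327.7 176. ] pintop [299.2 165.1] pinbase [297.4 193.4] hooptop [328.5 157.8]
0.15 head [327.6 176.2] pintop [298.8 165.2] pinbase [296.9 193.9] hooptop [329.1 157.9]
0.25 head [327.8 176.4] pintop [298.8 165.5] pinbase [296.9 194.5] hooptop [330.1 158. ]
```

Pin base row 184 and pin top row 265 match angle 0 in the wrist view (184, 263), as does the side view. The bar is shut and the pin has just slid in the pads. Easing off the push, then opening.

>>> carry_out:
  targets:
    - [1,-0.35,0,-0.65,0]
    - [1,-0.3,0,-0.5,0]
    - [1,0,0,0,0]
    - [0.6,0,0,0,0]
    - [0.6,0,0,0,0]
    - [0.6,0,0,0,0]
    - [0.6,0,0,0,0]
    - [0.6,0,0,0,0]
    - [0.6,0,0,0,0]

```text
time: 28.85
tool_pos: [0.4656, -0.1098, 0.1497]
ee_rot: [0.619, 1.57, -2.578]
wrist_force: [-0.4, 0.1, 0.7]
width: 0.0378
```

Run:
```python
from h import *
o=robot.get_obs();t=o['tool_pos'];print(t,Rb.T@(t+[0,0,.019]-O)*1000,Rb.T@o['wrist_force'],o['width'],np.round(toolR(),3))
```

```text
[ 0.46561285 -0.10975738  0.14972964] [ 11.12783331 -77.28090402 133.01645549] [0.04253518 0.05831489 0.78125753] 0.03780548696419805 [[-0.    -0.056 -0.998]
 [-0.    -0.998  0.056]
 [-1.     0.     0.   ]]
```

>>> carry_out:
  targets:
    - [0.6,-2,0,0,0]
    - [0.6,-4,0,0,0]
    - [0.6,-4,0,0,0]
    - [0.6,-4,0,0,0]
    - [1,-2,0,0,0]
    - [1,0,-4,-0.5,0]
    - [1,0,-3.9,-0.5,0]
    - [1,0,0,0,-8.2]
    - [1,0,0,0,-8.2]
    - [1,0,0,0,-8.2]
    - [1,0,0,0,-8.2]
    - [1,0,0,0,-8.2]
    - [1,0,0,0,-8.2]
    - [1,0,0,0,-8.2]
    - [1,0,0,0,-8.2]
    - [1,0,0,0,-8.2]
    - [1,0,0,0,-8.2]
    - [1,0,0,0,-8.2]
    - [1,0,0,0,0]
    - [1,0,0,0,0]

```text
time: 30.85
tool_pos: [0.4801, -0.0312, 0.3099]
ee_rot: [-0.099, 1.571, -1.725]
wrist_force: [-0.3, -0.2, -0.2]
width: 0.0002
```

Run:
```python
from h import *
o=robot.get_obs();print(o['tool_pos'],o['width'],np.round(toolR(),3),o['joint_positions'].round(2))
w=snap('wrist','w12');b=snap('side','d12');a=snap('scene','s12')
def comp(s,f,c0,r=45,mn=10):
    im=s['image'].astype(int);m=f(im[...,0],im[...,1],im[...,2]).astype(np.uint8); k=np.zeros_like(m); x,y=map(int,c0); k[max(0,y-r):y+r,max(0,x-r):x+r]=1
    n,l,st,c=cv2.connectedComponentsWithStats(m*k); return [(c[i].round(1).tolist(),st[i].tolist()) for i in range(1,n) if st[i,4]>=mn]
red=lambda r,g,b:(r>100)&(g<50)&(b<50)
yel=lambda r,g,b:(r>140)&(g>95)&(b<70)&(r-g<90)
for n,s,r in(('w',w,90),('side',b,25),('scene',a,25)):
    H=proj(s,b2w(22,0,170))
    print(n,'red',comp(s,red,H,r),'yel',comp(s,yel,H,r))
    print(' head',proj(s,b2w(0,0,120)).round(1),'hoopL',proj(s,b2w(22,14,170)).round(1),'hoopR',proj(s,b2w(22,-14,170)).round(1),'uprL100',proj(s,b2w(22,14,100)).round(1),'uprR100',proj(s,b2w(22,-14,100)).round(1),'pinT',proj(s,b2w(0,-80,144)).round(1))
```

```text
[ 0.4801215  -0.03121142  0.30990474] 0.0002095498397570109 [[-0.     0.999 -0.055]
 [-0.    -0.055 -0.999]
 [-1.    -0.     0.   ]] [-0.18 -0.06  1.32 -0.    1.89 -0.13]
w red [([320.0, 186.4], [317, 180, 5, 12, 20])] yel [([246.5, 109.0], [241, 108, 12, 3, 24]), ([265.2, 109.2], [263, 108, 5, 4, 11]), ([273.2, 110.1], [272, 108, 4, 5, 15]), ([278.8, 110.8], [277, 108, 4, 7, 17]), ([289.0, 111.0], [282, 108, 17, 9, 75]), ([297.6, 205.8], [274, 168, 60, 75, 1020]), ([228.4, 193.0], [221, 171, 17, 42, 186]), ([216.8, 231.3], [212, 177, 12, 95, 536]), ([260.3, 187.6], [253, 177, 13, 28, 91]), ([248.3, 196.7], [235, 179, 29, 32, 274]), ([284.6, 186.0], [281, 180, 11, 14, 64]), ([294.4, 184.7], [293, 180, 4, 12, 25]), ([270.4, 188.4], [269, 185, 4, 6, 10]), ([272.0, 201.7], [271, 199, 3, 7, 11]), ([220.7, 209.6], [219, 205, 4, 10, 15])]
 head [309.8 186.5] hoopL [301.7 184.9] hoopR [302.4 210.9] uprL100 [333.2 174.2] uprR100 [333.1 196. ] pinT [300.6 253.7]
side red [([345.2, 199.4], [341, 196, 9, 8, 47])] yel [([368.6, 161.2], [366, 160, 6, 3, 11]), ([342.1, 191.7], [335, 181, 16, 23, 78]), ([329.1, 204.4], [326, 202, 7, 5, 22])]
 head [346.3 198.1] hoopL [346.4 184.4] hoopR [350.4 180.5] uprL100 [335.5 199.8] uprR100 [339.6 195.9] pinT [360.9 182. ]
scene red [([328.3, 177.5], [326, 177, 6, 2, 11])] yel [([330.4, 168.4], [323, 157, 15, 25, 156])]
 head [328.  175.9] hoopL [333.3 158.1] hoopR [323.  157.3] uprL100 [331.4 184.1] uprR100 [321.2 183.2] pinT [299.9 165. ]
```

Run:
```python
from h import *
def cmap(s,x0,x1,y0,y1):
    im=s['image'][y0:y1,x0:x1]; h=cv2.cvtColor(im,cv2.COLOR_RGB2HSV).astype(int)
    for r,row in enumerate(h):
        print(y0+r,''.join('r' if (H<5 or H>172) and S>170 and V>60 else 'o' if 5<=H<15 and S>200 and V>90 else 'Y' if 19<=H<33 and S>170 and V>80 else 'k' if V<45 else '.' for H,S,V in row))
print('scene x315'); cmap(load('s12'),315,345,153,190)
print('wrist x285'); cmap(load('w12'),285,345,165,222)
```

```text
scene x315
153 ..............................
154 ..............................
155 ..............................
156 ..............................
157 ..........YYYYYYYYYYY.........
158 ..........YYYYYYYYYYYYY.......
159 ..........YY.YYYYYYYYYY.......
160 ..........YY.......YYYY.......
161 ..........YY........YYY.......
162 .........YYY........YYY.......
163 .........YY.........YY........
164 .........YY.........YY........
165 .........YY.........YY........
166 .........YY.........YY........
167 .........YY.........Y.........
168 .........YY........YY.........
169 .........YY........YY.........
170 .........YY........YY.........
171 .........YY........YY.........
172 .........YY........YY.........
173 .........Y.........YY.........
174 .........Y.........YY.........
175 .........Y.........YY.........
176 ........YY..rr.....YY.........
177 ........YY.rrrrrrr.YY.........
178 ........YY..rrrrrr.Y..........
179 ........YY......rr.Y..........
180 ........YY.........Y..........
181 ........YY........YY..........
182 ........YY........YY..........
183 ........YY........YY..........
184 
[... 3221 characters left out ...]
..................................................
212 ............................................................
213 ............................................................
214 ............................................................
215 ............................................................
216 ............................................................
217 ............................................................
218 ............................................................
219 ............................................................
220 ............................................................
221 ............................................................
```

Run:
```python
from h import *
w=load('w12');a=load('s12');b=load('d12')
# hoop top-bar ends (wire joints) in wrist (col,row), scene
L=tri((w,(301.5,181)),(a,(336,159)));Rr=tri((w,(302.5,205.5)),(a,(325.3,158.5)))
print('L',L,'R',Rr)
print('on z=.208 wrist',onz(w,(301.5,181),.208),onz(w,(302.5,205.5),.208),'scene on x=.46 plane')
for uv in((336,159),(325.3,158.5)):
    o,d=ray(a,uv);print(o+d*(.460-o[0])/d[0])
print('pred',b2w(22,14,170),b2w(22,-14,170))
print('head wrist on z=.154', onz(w,(313,183.5),.154),'pred',b2w(0,0,120))
# uprights mid-height at z_b=135: columns
for uv in((315,176.5),(315,200)): print(onz(w,uv,.178))
print(b2w(22,0,135))
```

```text
L (array([ 0.46065445, -0.01359662,  0.20663927]), [np.float64(0.0017636922053387695), np.float64(0.0017636922053387912)]) R (array([ 0.45971262, -0.04140528,  0.20504757]), [np.float64(0.0005981062602143226), np.float64(0.0005981062602143144)])
on z=.208 wrist [ 0.46069685 -0.01514974  0.208     ] [ 0.45991407 -0.04123679  0.208     ] scene on x=.46 plane
[ 0.46       -0.01191705  0.20591131]
[ 0.46       -0.04080159  0.20504562]
pred [ 0.46066099 -0.01917058  0.2085756 ] [ 0.45939191 -0.0471322   0.20784289]
head wrist on z=.154 [ 0.47020589 -0.02840416  0.154     ] pred [ 0.466      -0.032       0.15392305]
[ 0.47391287 -0.01602717  0.178     ]
[ 0.47229008 -0.04344029  0.178     ]
[ 0.47752645 -0.03315139  0.17789835]
```

>>> carry_out:
  targets:
    - [1,2,0,-0.27,0]
    - [1,4,0,0,0]
    - [1,2.5,0,0,0]
    - [1,0.5,0,0,0]
    - [1,0,0,0,0]
    - [1,0,0,0,0]

```text
time: 31.6
tool_pos: [0.4811, -0.0287, 0.2218]
ee_rot: [1.423, 1.568, -0.2]
wrist_force: [-0.3, 0.0, 1.2]
width: 0.0002
```

>>> carry_out:
  targets:
    - [1,1,0,0,0]
    - [1,1,0,0,0]
    - [1,1,0,0,0]
    - [1,1,0,0,0]
    - [1,0.8,0,0,0]
    - [1,0,0,0,0]

```text
time: 32.2
tool_pos: [0.4793, -0.0283, 0.17]
ee_rot: [-1.664, 1.567, 2.997]
wrist_force: [-0.4, 0.2, 0.6]
width: 0.0006
```

>>> carry_out:
  targets:
    - [1,0.5,0,0,0]
    - [1,0.4,0,0,0]
    - [1,0.4,0,0,0]
    - [1,0,0,0,0]

```text
time: 32.6
tool_pos: [0.4808, -0.0286, 0.1597]
ee_rot: [1.428, 1.569, -0.195]
wrist_force: [0.4, -0.7, 4.9]
width: 0.0006
```

>>> carry_out:
  targets:
    - [1,0.4,0.1,0,0]
    - [1,0.4,0.1,0,0]
    - [1,0.4,0.1,0,0]
    - [1,0.3,0,0,0]
    - [1,0,0,0,0]

```text
time: 33.1
tool_pos: [0.4883, -0.0296, 0.1491]
ee_rot: [1.435, 1.556, -0.188]
wrist_force: [4.7, -0.8, 12.2]
width: 0.0005
```

>>> carry_out:
  targets:
    - [1,0.4,0,0,0]
    - [1,0.4,0,0,0]
    - [1,0,0,0,0]

```text
time: 33.4
tool_pos: [0.4907, -0.0298, 0.1453]
ee_rot: [1.465, 1.548, -0.158]
wrist_force: [4.3, -1.3, 21.9]
width: 0.0004
```

```bash
sed -i "s/from_euler('zy',np.deg2rad(\[-3,-30\]))/from_euler('ZY',np.deg2rad([-3,-30]))/" h.py
python3 - <<'E'
from h import *
o=robot.get_obs();print(o['tool_pos'],o['wrist_force'],Rb.T@o['wrist_force'])
b=snap('side','d13');a=snap('scene','s13');w=snap('wrist','w13')
def cmap(s,x0,x1,y0,y1):
    im=s['image'][y0:y1,x0:x1]; h=cv2.cvtColor(im,cv2.COLOR_RGB2HSV).astype(int)
    return [str(y0+r)+' '+''.join('r' if (H<5 or H>172) and S>170 and V>60 else 'o' if 5<=H<15 and S>200 and V>90 else 'Y' if 19<=H<33 and S>170 and V>80 else 'k' if V<45 else '.' for H,S,V in row) for r,row in enumerate(h)]
for p,q in zip(cmap(load('d12'),325,370,175,215),cmap(b,325,370,175,215)): print(p,'|',q)
for z in(120,108): print('side',z,proj(b,b2w(0,0,z)),'scene',proj(a,b2w(0,0,z)))
print('scene'); print('\n'.join(cmap(a,315,345,156,190)))
E
```

```text
[ 0.49074079 -0.02983677  0.14526254] [ 4.34406899 -1.29847658 21.89503823] [14.76328993 -1.06934606 16.75862302]
175 ............................................. | 175 .............................................
176 ............................................. | 176 .............................................
177 ............................................. | 177 .............................................
178 ............................................. | 178 .............................................
179 ............................................. | 179 .............................................
180 ............................................. | 180 .............................................
181 ........................Y.................... | 181 .......................YYY...................
182 .......................YY............Y....... | 182 ......................YYYY.........o.Y.......
183 .....................YYYY.......Y....Y....... | 183 .....................YYYYY.....Y.oooo........
184 ....................YYYY.......Y.ooo.Y....... | 184 ............
[... 3731 characters left out ...]

170 ....................Y.........
171 ...................YY.........
172 ...................YY.........
173 ...................YY.........
174 ...................YY.........
175 ...................YY.........
176 ........Y..........YY.........
177 ........Y..........YY.........
178 ........Y..........YY.........
179 ........Y..........Y..........
180 ........Y..........Y..........
181 ...................Y..........
182 ........Y..........Y..........
183 ........Y..........Y..........
184 ........Y.........YY..........
185 ........Y.........YY..........
186 ........Y.kkkk....YY..........
187 .........kkkkkkkk.YY..........
188 .........kkkkkkkk..Y..........
189 ........kkkkkkkkkk............
```

In the side view the red head has moved about (−2, +3) px, against (−1.8, +2.5) expected for the full 12 mm. The stamp body is unmoved and the axial force is 17 N, well past the spring's 10 N. Hold briefly, then rise.

>>> carry_out:
  targets:
    - [1,0,0,0,0]
    - [1,0,0,0,0]
    - [1,0,0,0,0]
    - [1,-0.8,0,0,0]
    - [1,-1,0,0,0]
    - [1,-1,0,0,0]
    - [1,-1,-0.2,0,0]
    - [1,-1,0,0,0]
    - [1,-1,0,0,0]
    - [1,-1.5,0,0,0]
    - [1,-2,0,0,0]
    - [1,-3,0,0,0]
    - [1,-4,0,0,0]
    - [1,-4,0,0,0]
    - [1,-2,0,0,0]
    - [1,0,0,0,0]
    - [1,0,0,0,0]

```text
time: 35.25
tool_pos: [0.4813, -0.0285, 0.3587]
ee_rot: [-0.738, 1.571, -2.361]
wrist_force: [-0.1, -0.3, -0.3]
width: 0.0005
```

Run:
```python
from h import *
o=robot.get_obs();print(o['tool_pos'],o['wrist_force'],o['time'])
b=snap('side','d14');a=snap('scene','s14');w=snap('wrist','w14')
def cmap(s,x0,x1,y0,y1):
    im=s['image'][y0:y1,x0:x1]; h=cv2.cvtColor(im,cv2.COLOR_RGB2HSV).astype(int)
    return [str(y0+r)+' '+''.join('r' if (H<5 or H>172) and S>170 and V>60 else 'o' if 5<=H<15 and S>200 and V>90 else 'Y' if 19<=H<33 and S>170 and V>80 else 'k' if V<45 else '.' for H,S,V in row) for r,row in enumerate(h)]
for p,q in zip(cmap(load('d12'),325,370,180,212),cmap(b,325,370,180,212)): print(p,'|',q)
# change vs before press, and bystanders vs start
for n,x,y in(('side',load('d12'),b),('scene',load('s12'),a)):
    d=np.abs(x['image'].astype(int)-y['image']).max(2)>40; print(n,'diff px',d.sum(),np.argwhere(d).min(0) if d.any() else '',np.argwhere(d).max(0) if d.any() else '')
for n,(x0,y0,x1,y1) in dict(mug=(445,258,495,310),tankard=(172,222,230,282),chock=(288,272,340,324)).items():
    print(n,np.abs(load('s0')['image'][y0:y1,x0:x1].astype(int)-a['image'][y0:y1,x0:x1]).mean().round(1))
# yellow tape panel in tray (side view), parcel brown in side view before/after
for n,s in(('d10',load('d10')),('d14',b)):
    for nm,(x0,y0,x1,y1),f in(('tape',(250,265,340,335),lambda h:(h[...,0]>20)&(h[...,0]<30)&(h[...,1]>200)&(h[...,2]>150)),):
        h=cv2.cvtColor(s['image'][y0:y1,x0:x1],cv2.COLOR_RGB2HSV); m=f(h); print(n,nm,m.sum(),(np.argwhere(m).mean(0)[::-1]+[x0,y0]).round(1))
```

```text
[ 0.48127475 -0.02853859  0.3587368 ] [-0.10259007 -0.28994371 -0.32260773] 35.25
180 ............................................. | 180 .............................................
181 ........................Y.................... | 181 ........................Y....................
182 .......................YY............Y....... | 182 .......................YY............Y.......
183 .....................YYYY.......Y....Y....... | 183 .....................YYYY.......Y....Y.......
184 ....................YYYY.......Y.ooo.Y....... | 184 ....................YYYY.......Y.ooo.Y.......
185 ...................YYYYY......Y.ooo.Y........ | 185 ...................YYYYY......Y.ooo.Y........
186 ...................YYYY.........oo.Y......... | 186 ...................YYYY........ooooY........Y
187 ..................YYYY........ooooY.......... | 187 ..................YYYY........oooo...........
188 ..................YYYY.......oooo.Y.......... | 188 ..................YYYY.......oooo............
189 .................YYYY.......oooo.Y........... | 189 .................YYYY.......oooo.Y..........
[... 1702 characters left out ...]
kk..kkkkkkkk.....................
207 .........kkkkkkk.kkkkkk...................... | 207 .........kkkkkkk.kkkkkk......................
208 ........kkkkkkkkk..kkk....................... | 208 ........kkkkkkkkk..kkk.......................
209 .......kkkkkkkkkkk.kk........................ | 209 .......kkkkkkkkkkk.kk........................
210 .......kkkkkkkkkkkkk......................... | 210 .......kkkkkkkkkkkkk.........................
211 ...........kkkkkkkkk......................... | 211 ...........kkkkkkkk..........................
side diff px 9043 [  0 307] [242 581]
scene diff px 4726 [0 1] [270 372]
mug 1.2
tankard 2.7
chock 4.9
d10 tape 105 [283.9 298.6]
d14 tape 105 [283.9 298.6]
```

Run:
```python
from h import *
b=load('d14');w=load('w14');a=load('s14')
for n,s,r in(('w',w,30),('side',b,14),('scene',a,16)):
    p0=proj(s,b2w(0,-80,110)); x,y=p0.astype(int); x0,y0=max(0,x-r),max(0,y-r)
    h=cv2.cvtColor(s['image'][y0:y+r,x0:x+r],cv2.COLOR_RGB2HSV).astype(int); m=(h[...,0]>=5)&(h[...,0]<15)&(h[...,1]>200)&(h[...,2]>90)
    k,l,st,c=cv2.connectedComponentsWithStats(m.astype(np.uint8)); i=1+np.argmax(st[1:,4]); print(n,'pin',(c[i]+[x0,y0]).round(1),st[i]+[x0,y0,0,0,0])
    for th in(0,.035,.07): print('  ',th,[proj(s,b2w(170*np.sin(th),90-170*np.cos(th),z)).round(1).tolist() for z in(66,105,144)])
```

```text
Traceback (most recent call last):
ValueError: attempt to get argmax of an empty sequence
```

Run:
```python
from h import *
for n,s,r in(('side',load('d14'),14),('w11',load('w11'),60)):
    p0=proj(s,b2w(0,-80,105)); x,y=p0.astype(int); x0,y0=max(0,x-r),max(0,y-r)
    h=cv2.cvtColor(s['image'][y0:y+r,x0:x+r],cv2.COLOR_RGB2HSV).astype(int); m=(h[...,0]>=5)&(h[...,0]<15)&(h[...,1]>200)&(h[...,2]>90)
    k,l,st,c=cv2.connectedComponentsWithStats(m.astype(np.uint8)); i=1+np.argmax(st[1:,4]); print(n,'pin',(c[i]+[x0,y0]).round(1),st[i]+[x0,y0,0,0,0])
    for th in(0,.035,.07): print('  ',th,[proj(s,b2w(170*np.sin(th),90-170*np.cos(th),z)).round(1).tolist() for z in(66,105,144)])
d=load('d14'); print('head side', [(th,proj(d,b2w(90*np.sin(th),90-90*np.cos(th),118)).round(1)) for th in(0,.035,.07)])
print('nose',[proj(d,b2w(201*np.sin(t),90-201*np.cos(t),61)).round(1) for t in(0,.07)])
```

```text
side pin [353.3 191.6] [348 184  13  16  65]
   0 [[349.1, 198.0], [354.8, 190.1], [360.6, 182.0]]
   0.035 [[347.6, 196.9], [353.3, 188.9], [359.1, 180.8]]
   0.07 [[346.1, 195.7], [351.8, 187.8], [357.6, 179.6]]
w11 pin [321.2 248.2] [312 233  21  31 211]
   0 [[321.4, 185.2], [321.4, 219.5], [321.4, 265.6]]
   0.035 [[321.3, 179.4], [321.2, 213.6], [321.2, 259.8]]
   0.07 [[320.9, 173.5], [320.8, 207.4], [320.6, 253.6]]
head side [(0, array([345.5, 199. ])), (0.035, array([344.7, 198.4])), (0.07, array([343.9, 197.7]))]
nose [array([352.5, 194.7]), array([349., 192.])]
```

```bash
python3 -c "
from h import *
print(robot.close_job())"
```

```text
the job is handed in; nothing more can be done
None
```

The stamping job is done and handed in, at about 35 s of the 72 s allowed. No verdict is reported back.

**What I did**
1. I nudged the keeper bar further open, to about 1.575 rad, so the gripper body would clear the stamp.
2. I put the tape measure in the tray.
3. I lowered the parcel flat, tilted it against the bed and let it go between the rails.
4. I swung the bar shut by its pin.
5. I passed the closed fingers down behind the hoop's top wire, pressed the plunger and withdrew straight up. The tool cannot tilt, so it could not follow the plunger's own axis.

**Last checks**
- **Tape:** it stands in the tray, and its yellow panel did not move between releasing the parcel and the end.
- **Parcel:** right after release it was about 0.5 mm from the bed's origin up the slope and 1 mm across, flat and label up. I did not measure it again under the shut bar.
- **Bar:** from the side view it stands at about 0.006 rad, so it is shut.
- **Plunger:** in the side image it went down the full 12 mm, with 17 N along its axis. It came back to its earlier pixel position.
- **Bystanders:** the mug, tankard and chock regions of the scene image are nearly unchanged from the start. I judged this only by pixel difference.
- **At the end:** the wrist force was about 0, and the arm is clear of everything.

**Checks that disagreed**
- When the bar reached its stop, the tool position still read about 11 mm short with 22 N of push. The cameras showed the bar shut, so the pin had slid in the pads.
- My first hoop prediction was about 5 mm off sideways, because I had applied the bed's yaw and slope in the wrong order. I re-measured the hoop from two views before pressing.
- The final check of the pin with the wrist camera found no pin in view, so I relied on the side view and an earlier wrist picture.

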